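# Lock the label roll on its unwinder with the R-clip

### The arm

A 7-joint arm with a two-finger parallel gripper is mounted at the origin on a cart in front of the work surface, level with it; the furniture and walls round the work are solid. World frame = base frame: x ahead of the robot, y to its left, z up, the work surface at z = 0. Lengths are in m, angles in rad, forces in N, time in s.
With the tool pointing down it reaches from about 0.425 to 0.95 m from the base axis. Payload 4.7 kg.
Tool frame: the origin (TCP) lies midway between the tips of the shut fingers; the grasp point (between the pads) lies 19 mm behind it; z points along the fingers, y is the line along which they close (so a half turn about z gives the same grasp; the last joint's range is limited). The gripper opens to 85 mm and grips with 20 to 120 N. Pads are 22 mm wide; open, the fingers measure 114 mm over their backs; the gripper's body (76 mm by 85 mm) begins 54 mm behind the grasp point. The pads swing forward as they close: fully open they stand 13 mm farther back than shut.
Start: joints at [1.2, 0.469, -0.049, 1.532, 0.024, 1.141, -0.082], TCP at [0.226, -0.636, 0.231] pointing down, gripper open.
Joint ranges: [-2.59, 2.59], [-0.33, 1.99], [-1.39, 1.29], [0.1, 2.45], [-1.04, 4.18], [0.21, 1.99], [-2.66, 2.66]. Speed limits (rad/s): [2.57, 2.57, 3.14, 3.14, 3.14, 3.14, 3.14].

### API

Orientations are given as a 3x3 rotation matrix whose columns are the frame's x, y, z axes.
In Python, from rig import manip gives the robot as it stands. The module is installed in compiled form; this text tells all that it offers.
- The arm moves only by the tool send_rows, never from a script. Its argument "series" is one flat list of numbers, 7 for each row, row after row: the shift along the tool's x, y, z as a fraction of full scale, then the turn, a rotation vector about the tool's x, y, z as a fraction of full scale, then the opening, from 0 (shut) to 1 (fully open). In form: [dx, dy, dz, ax, ay, az, claw, dx, dy, dz, ax, ay, az, claw, ...]. A call has 1 to 12 rows; each row is the pose to reach, as a shift and turn from the pose commanded when the call began, along the tool's axes at that moment; what a row does not reach only later rows make up. Full scale, the value 1, is 150 mm for a shift and pi/4 rad for a turn. A row lasts 1/12 s, in which the tool goes at most 41.7 mm and 7.16 degrees, less where a joint would pass 70% of its speed; a pose out of reach is approached as far as the arm can. A call with a number of a shift or a turn outside -1 to 1 is refused whole. A call with a gripper value outside its range is refused whole. The fingers move at their own pace and stop on an object; "squeeze" is the grip in N (left out, the last holds). Time passes only in rows, so rows that repeat a pose let the fingers close. It gives the time, the measured TCP pose, the force, the opening and the grip force at its end, in the units of the state.
- manip.read_state(): the state, without advancing time (a new reading comes with each control period).
- manip.get_image(name): name is "side" or "top"; returns a dict with "img" (400x640x3 uint8, red, green, blue), "mtx" (3x3 intrinsics, pixels), "R" (3x3) and "t" (3): a world point X has camera coordinates R X + t. Camera axes: x right, y down, z forward; pixel columns grow to the right and rows downward; lengths in m; the calibration is good to about 2 mm. A picture is of the moment at which its call begins. There is no depth.
- manip.finish_job(): hands the job in; it is judged then, once.
The state is a dict: "time_s": time; "joint_pos": joint angles; "dq": joint speeds; "joint_torque": joint torques, N m; "position": TCP position; "tcp_rot": TCP orientation; "force": force on the tool from outside, world axes, zero at the start; "torque": the same for the moment, N m; "grip_width": finger opening in m; "grip_force": force on a finger pad.
Only numpy, scipy, OpenCV 4.12 (cv2) and the standard library are available. Lean on these libraries where they do the work, as an engineer would, in place of code of your own. Each camera call takes 0.05 s, during which the arm holds its last target. There are 200 camera calls.

### The job

The roll of labels stands on the unwinder's slanting spindle with nothing to keep it there. Slip the loose end disc over the spindle, hub up, until it lies flat on the roll; then find the cross-hole in the spindle just above the hub and push the R-clip's straight leg through it, without forcing it, until its bent leg has ridden over the spindle and snapped in behind. Leave the stapler, the roll of tape and the tape measure where they stand.

Things in the scene. Friction and masses are not known exactly. Their poses are not given: they have to be found in the camera images.
- unwinder: fixed grey label unwinder, base 150x130 mm. Origin under the base's centre, z up, front -x. From an 86 mm metal flange a 20 mm steel spindle leans 30 deg towards the unwinder's -x; on the flange the white label roll (72 mm across, 40 mm high). The spindle with flange and roll turns stiffly (0.1 N m) about its own axis. Spindle end: 88 mm from the flange face, rounded
- crossing (a point): where the 7 mm cross-hole crosses the spindle's axis, 25 mm above the roll's top, 23 mm below the spindle's end; fixed to the unwinder. z: up the spindle. The hole lies square to z, within 50 deg of x either way: how far the spindle stands turned is not in the state; look or feel for it. Either mouth will do; they are chamfered to 10 mm and lie in a groove 1 mm deep
- end_disc: loose black disc, 66 mm across and 4 mm thick, with a round hub 34 mm across on top, bore 24 mm right through, 18 mm high in all, 50 g; it lies hub up. Origin at the centre of its underside, z up through the hub. Flat on the roll its origin is 25 mm below the hole along the spindle and the hub's top 7 mm below the hole
- clip: loose steel R-clip of 5 mm wire, about 120 mm long, lying flat, 60 g. Origin: middle of its oval loop, on its underside; x along the straight leg to its tip, z up. The loop is 46 mm long in x, 26 mm wide in y, with straight sides parallel to x for 20 mm, and 10 mm high (two turns); best gripped across y. The straight leg runs at y = -10.5, z = 2.5 mm
- clip_seat (a point): point on the straight leg's axis, 52 mm from the loop's middle in clip x, opposite the bent leg's hollow: it lies at the crossing when the clip is home. Axes as clip. The bent leg springs at the loop: its flared end meets the spindle about 20 mm before home, it takes up to about 15 N of push 15 to 10 mm before home, then it snaps in; a second bend stops it there
- clip_tip (a point): rounded tip of the straight leg, 42.5 mm beyond clip_seat along clip x. Axes as clip
- stapler: black and grey stapler, 146x36x56 mm, at the back left; leave it alone. Origin under its centre
- tape_1: brown roll of tape lying flat, 92 mm across, 48 mm high, at the back left; leave it alone. Origin under its centre
- tape_measure: yellow tape measure, 78x31x54 mm, at the front middle; leave it alone. Origin under its centre
There are look-alikes about, which are no part of the job. There is more than one size of the end_disc; the one meant has the size given above.

How it is judged:
By the outcome, as a careful person would: the job done as asked, in the order asked, and still so for the second after the job is handed in, with the robot touching nothing.
It also fails if it takes over 69 s, if anything falls off the work surface, if the arm or the gripper's body presses on something with over 40 N, if the wrist force passes 120 N, or if a joint passes its speed limit or range.

## Working session

There is one attempt and no reset: what is moved stays moved. The work goes in short steps, Python scripts to look and compute and a tool call to move; the robot and the scene stay as the last step left them, time stands still between calls to the robot, and variables do not carry over. Pictures are saved under pics/ and viewed, at most 10 in all, crops included, and the job is handed in when it is done.

Besides the shell and the picture viewer there is one more tool, called after ">>>" as name(argument=value, ...) on one line, values as JSON. send_rows: Moves the arm, as the interface text tells. Its arguments: {"type":"object","properties":{"series":{"type":"array"},"squeeze":{"type":"number"}},"required":["series"]}

```bash
mkdir -p pics
cat > h.py <<'E'
import numpy as np, cv2
from rig import manip
def cam(n):
    d=manip.get_image(n); return d["img"],np.array(d["mtx"]),np.array(d["R"]),np.array(d["t"])
def ray(c,u,v):
    _,K,R,t=c; d=R.T@np.linalg.inv(K)@np.array([u,v,1.]); return -R.T@t,d
def onz(c,u,v,z):
    o,d=ray(c,u,v); return o+d*(z-o[2])/d[2]
def proj(c,X):
    p=c[1]@(c[2]@np.asarray(X,float)+c[3]); return p[:2]/p[2]
def tri(c1,p1,c2,p2):
    o1,d1=ray(c1,*p1);o2,d2=ray(c2,*p2)
    s=np.linalg.lstsq(np.stack([d1,-d2],1),o2-o1,rcond=None)[0]
    a=o1+d1*s[0];b=o2+d2*s[1];return (a+b)/2,np.linalg.norm(a-b)
def save(n,img): cv2.imwrite("pics/"+n,img[:,:,::-1])
E
python3 - <<'E'
from h import *
for n in("top","side"):
    c=cam(n); save(n+"0.png",c[0]); print(n,-c[2].T@c[3],c[2][2])
print(manip.read_state())
E
```

```text
top [0.34182418 0.05451127 1.3003697 ] [ 0.16654372  0.01488831 -0.98592166]
side [0.2787204  0.95077855 0.51007964] [ 0.25151025 -0.87210157 -0.41973974]
{'time_s': 0.1, 'joint_pos': array([ 1.20007185,  0.46940011, -0.04860602,  1.53356932,  0.02408937,
        1.14101328, -0.08228439]), 'dq': array([-0.0006243 , -0.00188836,  0.00079383, -0.00272428,  0.00024718,
       -0.00061774, -0.00092416]), 'joint_torque': array([ 1.23803515e-03, -5.11515141e+01, -4.65507188e-02, -2.38390768e+01,
        1.08211164e-02,  4.36760238e-03,  2.72420635e-05]), 'position': array([ 0.22610951, -0.63544291,  0.23034206]), 'tcp_rot': array([[ 9.42127898e-01,  3.35253040e-01, -6.50545539e-04],
       [ 3.35253668e-01, -9.42126395e-01,  1.68367234e-03],
       [-4.84398535e-05, -1.80433246e-03, -9.99998371e-01]]), 'force': array([-0.22337341,  0.3633379 , -0.31587461]), 'torque': array([-0.02528834, -0.0728552 ,  0.01047842]), 'grip_force': 0.0, 'grip_width': 0.0857191282452257}
```

View pics/top0.png

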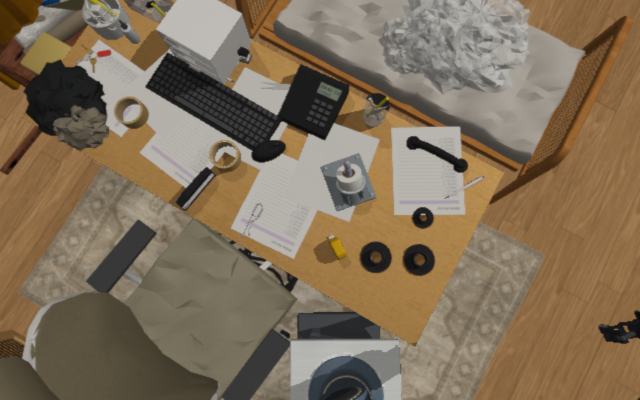

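View pics/side0.png

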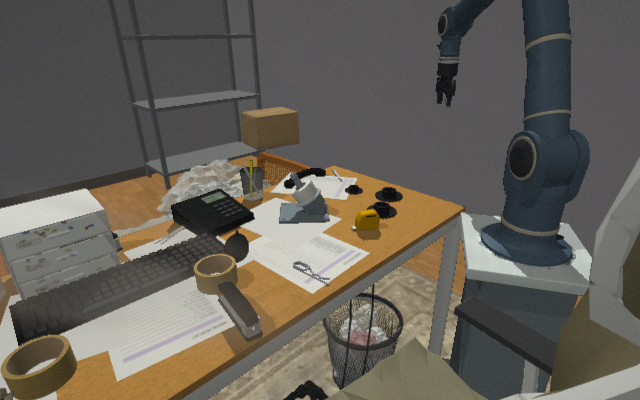

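The top view shows the unwinder at about (348,182), discs at (376,257), (419,260) and (423,217), the clip at (254,218), and the tape measure at (337,246). In the side view the spindle is at about (300,185) and the clip at (312,272).

Run:
```python
from h import *
T=cam("top");S=cam("side")
cr=lambda im,u,v,w,h,k:cv2.resize(im[v:v+h,u:u+w],None,fx=k,fy=k,interpolation=cv2.INTER_CUBIC)
a=cr(T[0],315,145,66,70,6);b=cr(T[0],230,195,66,70,6)
c=cr(S[0],270,165,66,70,6)[:,:];d=cr(S[0],285,250,66,70,6)
g=np.vstack([np.hstack([a,b]),np.hstack([c,d])]); g=cv2.resize(g,(int(g.shape[1]*.7),int(g.shape[0]*.7))); save("crop1.png",g);print(g.shape)
g=cv2.cvtColor(T[0],cv2.COLOR_RGB2GRAY)
m=(g<60).astype(np.uint8)
n,l,s,ce=cv2.connectedComponentsWithStats(m)
for i in range(1,n):
    x,y,w,h,A=s[i]
    if 350<ce[i][0]<450 and 190<ce[i][1]<285 and A>60:
        cx,cy=x+(w-1)/2,y+(h-1)/2
        print(ce[i],w,h,A, onz(T,cx,cy,.004), np.linalg.norm(onz(T,x-.5,cy,.004)-onz(T,x+w-.5,cy,.004)),np.linalg.norm(onz(T,cx,y-.5,.004)-onz(T,cx,y+h-.5,.004)))
print(T[1])
for p in[(348,205),(338,160)]:print(onz(T,*p,0))
```

```text
(588, 554, 3)
[422.27304965 217.77659574] 21 20 282 [ 0.50592053 -0.24127135  0.004     ] 0.06331921410802745 0.061024781457792214
[375.30676692 256.90676692] 31 31 665 [ 0.38815814 -0.09605816  0.004     ] 0.09238238941042143 0.09186002534105395
[418.25991189 259.43171806] 31 31 681 [ 0.38150268 -0.22373697  0.004     ] 0.09202036917074898 0.09161974293419313
[[429.87184747   0.         317.72334415]
 [  0.         429.87184747 200.43440827]
 [  0.           0.           1.        ]]
[ 0.54658428 -0.01841025  0.        ]
[0.68872892 0.01030348 0.        ]
```

View pics/crop1.png

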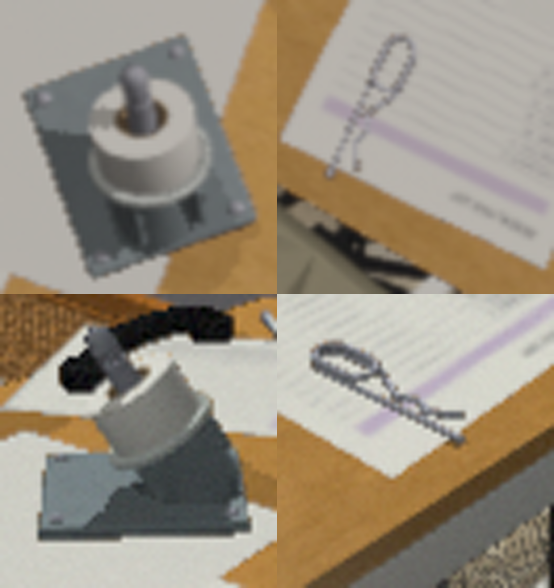

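The crops show the base corners (full-image pixels) near (320,168), (359.5,153), (376,196) and (337,211). The spindle leans away from the robot. The small disc at world (0.506,-0.241) is the 66 mm one. I'll enlarge the spindle to see the hole.

Run:
```python
from h import *
ims={}
for n in("top","side"):
    ims[n]=np.mean([cam(n)[0].astype(float) for _ in range(8)],0)
def cr(im,u,v,w,h,k):
    p=im[v:v+h,u:u+w]; p=cv2.resize(p,None,fx=k,fy=k,interpolation=cv2.INTER_CUBIC); return np.clip(p*1.3,0,255)
a=cr(ims["top"],332,152,32,40,12);b=cr(ims["side"],284,168,32,40,12)
save("crop2.png",np.hstack([a,b]))
T=cam("top");S=cam("side")
P=[onz(T,u,v,.008) for u,v in[(320.2,167.6),(359.5,153.3),(376.2,195.7),(337.1,210.7)]]
for i in range(4):print(P[i],np.linalg.norm(P[i]-P[(i+1)%4]))
c=np.mean(P,0);x=(P[2]+P[3]-P[0]-P[1]);print(c,np.degrees(np.arctan2(x[1],x[0])))
# clip: top crop pts -> loop centre, tip ; table plane
f=lambda x,y:(230+(x-277)/4.2,195+y/4.2)
for p in [(400,62),(330,175),(409,40),(392,84),(358,168)]:print(f(*p),onz(T,*f(*p),.003))
g=lambda x,y:(285+(x-277)/4.2,250+(y-294)/4.2)
for p in[(340,357),(459,440)]:print("side",onz(S,*g(*p),.003))
```

```text
[0.66292803 0.0658366  0.008     ] 0.13001912049025893
[ 0.70737516 -0.05634943  0.008     ] 0.1423489431683344
[ 0.57335284 -0.10432066  0.008     ] 0.1279804392053004
[0.52807105 0.01538127 0.008     ] 0.14398662264977627
[ 0.61793177 -0.01986305  0.008     ] -159.8942283682746
(259.2857142857143, 209.76190476190476) [0.53348374 0.2528971  0.003     ]
(242.61904761904762, 236.66666666666666) [0.45157263 0.30202281 0.003     ]
(261.42857142857144, 204.52380952380952) [0.5496468  0.24660163 0.003     ]
(257.3809523809524, 215.0) [0.51737896 0.25843971 0.003     ]
(249.28571428571428, 235.0) [0.45648633 0.28189916 0.003     ]
side [0.53834194 0.25210708 0.003     ]
side [0.45242738 0.30872281 0.003     ][ WARN:0@22.360] global loadsave.cpp:1063 imwrite_ Unsupported depth image for selected encoder is fallbacked to CV_8U.
```

View pics/crop2.png

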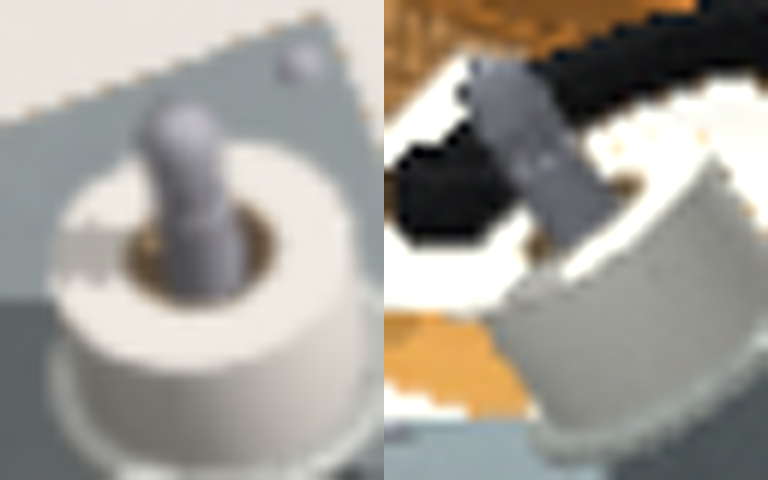

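The side crop shows two small glints on the spindle at about (297,181.5), where the groove or hole lies. The top crop shows the groove edge at about (348,169.5). I'll triangulate the axis and unroll the spindle surface.

Run:
```python
from h import *
T=cam("top");S=cam("side")
a=lambda x,y:(332-.46+x/12,152-.46+y/12)
b=lambda x,y:(284-.46+(x-384)/12,168-.46+y/12)
E,e1=tri(T,a(184,122),S,b(503,80)); B,e2=tri(T,a(200,255),S,b(606,228))
d=E-B;print(E,e1,B,e2,np.linalg.norm(d),d/np.linalg.norm(d))
yaw=np.radians(-159.9)
X=np.array([np.cos(yaw),np.sin(yaw),0]);z=-.5*X+np.array([0,0,.866]);print("z nominal",z)
c=np.array([.6179,-.0199,0]);print("offset of B along X, Y", (B-c)@X,(B-c)@np.cross([0,0,1],X))
# crossing estimate from B and tip
for n,C in(("top",T),("side",S)):
    print(n,"cross",proj(C,B+.025*z),"end",proj(C,B+.048*z),"roll",proj(C,B))
np.save("B.npy",np.array([B,X,z]))
ims={n:np.mean([cam(n)[0].astype(float).mean(2) for _ in range(12)],0).astype(np.float32) for n in("top","side")}
xp=X*.866+np.array([0,0,.5]);yp=np.cross(z,xp)
for n,C in(("top",T),("side",S)):
    cd=-C[2].T@C[3]-B; print(n,"cam azimuth",np.degrees(np.arctan2(cd@yp,cd@xp)))
    a0=np.degrees(np.arctan2(cd@yp,cd@xp)); az=np.arange(round(a0/10)*10-70,round(a0/10)*10+71,10)
    print("      ",az)
    for h in range(12,42,2):
        u=np.array([proj(C,B+h*.001*z+.01*(np.cos(np.radians(q))*xp+np.sin(np.radians(q))*yp)) for q in az],np.float32)
        print(h,cv2.remap(ims[n],u[None,:,0],u[None,:,1],cv2.INTER_CUBIC)[0].astype(int))
```

```text
[ 0.64610251 -0.01043655  0.13261083] 0.00421068762385103 [ 0.62307123 -0.01596038  0.09335412] 0.005166623414997928 0.04584802808062716 [0.50233956 0.12048144 0.85623548]
z nominal [0.46954713 0.17182985 0.866     ]
offset of B along X, Y -0.006210158383215827 -0.001922530102779503
top cross [347.25721601 167.8840632 ] end [346.14371555 162.40475797] roll [348.43120147 173.66100261]
side cross [296.73724817 179.8019589 ] end [292.56474551 173.64855427] roll [301.1946818  186.37556592]
top cam azimuth -11.348874910825582
       [-80 -70 -60 -50 -40 -30 -20 -10   0  10  20  30  40  50  60]
12 [ 66  59  58  59  60  64  70  79  90  98 106 113 112 104  96]
14 [ 76  65  60  60  60  64  69  79  89  98 105 112 111 102  93]
16 [ 79  71  63  60  60  63  69  79  88  98 105 110 108 100  93]
18 [ 77  73  66  61  60  63  69  79  88  98 104 108 106 100  97]
20 [ 81  73  66  62  61  65  72  79  87  98 106 108 107 104 105]
22 [ 90  77  68  63  62  68  75  81  90 102 110 112 112 111 118]
24 [106  85  71  65  65  72  81  87  97 107 115 118 119 121 129]
26 [122  99  79  67  67  74  85  92 102 110 117 1
[... 746 characters left out ...]
 80  80  78  77  74  75  84 107 140 169]
18 [ 67  70  75  77  79  80  80  78  77  73  72  87 116 146 170]
20 [ 67  70  73  77  79  79  78  78  77  74  73  87 115 142 157]
22 [ 73  79  82  83  83  81  83  86  81  77  84  93 103 113 117]
24 [ 78  85  93  94  88  88  99  97  83  78  86 103 104  89  74]
26 [71 82 91 95 85 80 89 87 74 75 89 98 89 67 46]
28 [60 67 77 85 84 75 74 70 66 69 77 76 60 39 26]
30 [61 62 67 74 76 74 72 70 65 67 72 65 52 39 28]
32 [61 65 66 68 68 68 71 72 68 71 72 70 59 40 29]
34 [66 69 72 71 69 68 70 70 67 70 69 66 57 40 26]
36 [79 80 79 78 77 76 78 75 71 71 75 75 63 50 40]
38 [77 84 84 82 82 82 82 79 76 76 77 81 76 62 49]
40 [71 78 84 84 83 84 83 82 79 78 79 77 71 59 48]
```

Estimate: the hole's azimuth is about -45° from x′, with the mouth towards the side camera. I'll fetch the disc first.

>>> send_rows(series=[0.88,-0.61,0,0,0,0,0.65,0.88,-0.61,0,0,0,0,0.65,0.88,-0.61,0,0,0,0,0.65,0.88,-0.61,0,0,0,0,0.65], squeeze=60)

```text
time_s: 2.73
position: [0.3217, -0.503, 0.2314]
tcp_rot: [[0.942, 0.336, 0.001], [0.336, -0.942, 0.001], [0.001, -0.0, -1.0]]
force: [-0.7, 0.4, -0.7]
grip_width: 0.0555
grip_force: 0.0
```

>>> send_rows(series=[0.88,-0.61,0,0,0,0,0.65,0.88,-0.61,0,0,0,0,0.65,0.88,-0.61,0,0,0,0,0.65,0.88,-0.61,0,0,0,0,0.65])

```text
time_s: 3.07
position: [0.4153, -0.3723, 0.2317]
tcp_rot: [[0.942, 0.337, 0.001], [0.337, -0.942, 0.0], [0.001, 0.0, -1.0]]
force: [0.0, 0.7, -0.1]
grip_width: 0.0555
grip_force: 0.0
```

>>> send_rows(series=[0.88,-0.61,0.6,0,0.445,0,0.65,0.88,-0.61,0.6,0,0.445,0,0.65,0.88,-0.61,0.6,0,0.445,0,0.65,0.88,-0.61,0.6,0,0.445,0,0.65,0.88,-0.61,0.6,0,0.445,0,0.65,0.88,-0.61,0.6,0,0.445,0,0.65])

```text
time_s: 3.57
position: [0.5077, -0.2397, 0.1394]
tcp_rot: [[0.884, 0.341, 0.319], [0.319, -0.94, 0.121], [0.341, -0.005, -0.94]]
force: [-0.2, -0.3, -0.1]
grip_width: 0.0555
grip_force: 0.0
```

```bash
cat >> h.py <<'E'
def st():
    s=manip.read_state();print(round(s["time_s"],2),"pos",s["position"].round(4),"F",s["force"].round(1),"w",round(s["grip_width"],4),"gf",round(s["grip_force"],1));print(s["tcp_rot"].round(3).tolist(),"q",s["joint_pos"].round(2));return s
def goto(s,P,R=None):
    from scipy.spatial.transform import Rotation as Ro
    M=s["tcp_rot"];d=M.T@(np.array(P)-s["position"])/.15
    a=np.zeros(3) if R is None else Ro.from_matrix(M.T@R).as_rotvec()/(np.pi/4)
    print("move",d.round(3),a.round(3));
E
python3 - <<'E'
from h import *
s=st(); goto(s,[.508,-.240,.006])
E
```

```text
3.57 pos [ 0.5077 -0.2397  0.1394] F [-0.2 -0.3 -0.1] w 0.0555 gf 0.0
[[0.884, 0.341, 0.319], [0.319, -0.94, 0.121], [0.341, -0.005, -0.94]] q [ 0.79  0.34 -0.33  2.05 -0.29  0.56 -0.51]
move [-0.302  0.007  0.836] [0. 0. 0.]
```

>>> send_rows(series=[-0.2,0.0,0.55,0,0,0,0.65,-0.2,0.0,0.55,0,0,0,0.65,-0.25,0,0.7,0,0,0,0.65,-0.3,0.005,0.82,0,0,0,0.65,-0.3,0.005,0.82,0,0,0,0.65,-0.3,0.005,0.82,0,0,0,0.65])

```text
time_s: 4.07
position: [0.5073, -0.2461, 0.0101]
tcp_rot: [[0.886, 0.334, 0.322], [0.314, -0.943, 0.115], [0.342, -0.001, -0.94]]
force: [0.7, 0.3, -0.1]
grip_width: 0.0556
grip_force: 0.0
```

Run:
```python
from h import *
s=st()
T=cam("top");S=cam("side")
k=lambda im,u,v,w,h,f:cv2.resize(im[v:v+h,u:u+w],None,fx=f,fy=f,interpolation=cv2.INTER_CUBIC)
save("g1.png",np.hstack([k(T[0],385,180,70,70,5),k(S[0],310,150,70,70,5)]))
print(proj(T,[.506,-.241,.018]),proj(S,[.506,-.241,.018]))
```

```text
4.07 pos [ 0.5073 -0.2461  0.0101] F [ 0.7  0.3 -0.1] w 0.0556 gf 0.0
[[0.886, 0.334, 0.322], [0.314, -0.943, 0.115], [0.342, -0.001, -0.94]] q [ 0.8   0.56 -0.35  2.12 -0.29  0.27 -0.44]
[422.9512515  216.87915179] [353.69546175 185.8731218 ]
```

View pics/g1.png

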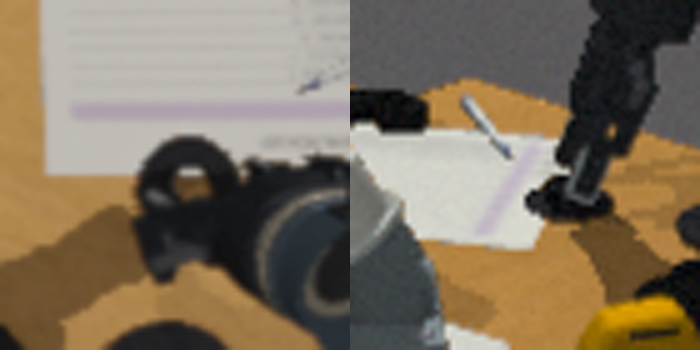

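>>> send_rows(series=[0,0,0.013,0,0,0,0.65,0,0,0.013,0,0,0,0.65,0,0,0.013,0,0,0,0.65])

```text
time_s: 4.42
position: [0.5087, -0.2455, 0.0097]
tcp_rot: [[0.885, 0.335, 0.324], [0.316, -0.942, 0.113], [0.343, 0.002, -0.939]]
force: [-0.6, 0.0, -0.7]
grip_width: 0.0556
grip_force: 0.0
```

>>> send_rows(series=[0,0,0,0,0,0,0.2,0,0,0,0,0,0,0.2,0,0,0,0,0,0,0.2,0,0,0,0,0,0,0.2,0,0,0,0,0,0,0.2,0,0,0,0,0,0,0.2])

```text
time_s: 4.92
position: [0.5082, -0.2453, 0.0094]
tcp_rot: [[0.885, 0.335, 0.323], [0.315, -0.942, 0.114], [0.343, 0.001, -0.939]]
force: [-3.7, -0.6, 6.7]
grip_width: 0.0302
grip_force: 59.0
```

Run:
```python
from h import *
s=st()
```

```text
4.92 pos [ 0.5082 -0.2453  0.0094] F [-3.7 -0.6  6.7] w 0.0302 gf 59.0
[[0.885, 0.335, 0.323], [0.315, -0.942, 0.114], [0.343, 0.001, -0.939]] q [ 0.8   0.57 -0.35  2.12 -0.3   0.26 -0.44]
```

>>> send_rows(series=[0,0,0,0,0,0,0.65,0,0,0,0,0,0,0.65,0,0,0,0,0,0,0.65,0,0,-0.3,0,-0.22,0,0.65,0,0,-0.3,0,-0.22,0,0.65,0,0,-0.3,0,-0.22,0,0.65])

```text
time_s: 5.42
position: [0.4986, -0.25, 0.0546]
tcp_rot: [[0.925, 0.339, 0.171], [0.335, -0.941, 0.054], [0.179, 0.007, -0.984]]
force: [1.4, 0.3, 0.3]
grip_width: 0.0557
grip_force: 0.0
```

Run:
```python
from h import *
s=st()
T=cam("top");S=cam("side")
for n,C,(u0,v0,u1,v1) in(("top",T,(400,195,440,240)),("side",S,(335,175,370,200))):
    g=cv2.cvtColor(C[0],cv2.COLOR_RGB2GRAY)[v0:v1,u0:u1];m=(g<60)
    print(n);print("\n".join("%d "%(v0+i)+"".join("#" if q else "." for q in r) for i,r in enumerate(m)))
print(onz(S,353.9,189.6,.004),onz(T,422.2,217.5,.004))
tip=s["position"]; print("tcp px",proj(T,tip),proj(S,tip))
```

```text
5.42 pos [ 0.4986 -0.25    0.0546] F [1.4 0.3 0.3] w 0.0557 gf 0.0
[[0.925, 0.339, 0.171], [0.335, -0.941, 0.054], [0.179, 0.007, -0.984]] q [ 0.53  0.46 -0.09  2.05 -0.17  0.5  -0.63]
top
195 ........................................
196 ........................................
197 ........................................
198 ........................................
199 ........................................
200 ........................................
201 ........................................
202 ........................................
203 ........................................
204 ........................................
205 ........................................
206 ........................................
207 ........................................
208 ...................########.............
209 ..................###########.........##
210 .................##############......###
211 ................################....####
212 ................#################.######
213 ...............#######....##############
214 ..............#######......#############
215 .......
[... 1557 characters left out ...]
.
186 ..............#########............
187 .............###########...........
188 ...........###############.........
189 ..........#################........
190 ..........#################........
191 ...........#################.......
192 .............#############.........
193 ...............##########..........
194 ...................................
195 ...................................
196 ...................................
197 ...................................
198 ...................................
199 ...................................
[ 0.50481662 -0.24052763  0.004     ] [ 0.50591613 -0.24187437  0.004     ]
tcp px [429.01541554 217.75317482] [356.51627688 175.48995815]
```

Run:
```python
from h import *
s=st(); goto(s,[.507,-.242,.007])
```

```text
5.52 pos [ 0.4949 -0.2493  0.0513] F [-1.1  0.2  0.3] w 0.0553 gf 0.0
[[0.926, 0.338, 0.167], [0.333, -0.941, 0.059], [0.177, 0.001, -0.984]] q [ 0.54  0.46 -0.1   2.06 -0.18  0.5  -0.62]
move [ 0.039 -0.019  0.307] [0. 0. 0.]
```

>>> send_rows(series=[0.04,-0.02,0.15,0,0,0,0.65,0.04,-0.02,0.31,0,0,0,0.65,0.04,-0.02,0.31,0,0,0,0.65,0.04,-0.02,0.31,0,0,0,0.65,0.04,-0.02,0.31,0,0,0,0.65])

```text
time_s: 5.93
position: [0.5045, -0.2431, 0.0057]
tcp_rot: [[0.928, 0.334, 0.164], [0.328, -0.943, 0.06], [0.175, -0.002, -0.985]]
force: [-0.4, 0.2, -0.1]
grip_width: 0.0555
grip_force: 0.0
```

>>> send_rows(series=[0,0,0,0,0,0,0.2,0,0,0,0,0,0,0.2,0,0,0,0,0,0,0.2,0,0,0,0,0,0,0.2,0,0,0,0,0,0,0.2,0,0,0,0,0,0,0.2], squeeze=40)

```text
time_s: 6.43
position: [0.5058, -0.2435, 0.0071]
tcp_rot: [[0.928, 0.335, 0.167], [0.329, -0.942, 0.058], [0.176, 0.001, -0.984]]
force: [-3.3, -0.5, 6.8]
grip_width: 0.0311
grip_force: 40.3
```

>>> send_rows(series=[0.1,0,-0.6,0,0,0,0.2,0.1,0,-0.6,0,0,0,0.2,0.1,0,-0.6,0,0,0,0.2,0.1,0,-0.6,0,0,0,0.2])

```text
time_s: 6.77
position: [0.5071, -0.2441, 0.1009]
tcp_rot: [[0.926, 0.335, 0.172], [0.331, -0.942, 0.055], [0.181, 0.006, -0.983]]
force: [-0.8, -0.7, -1.3]
grip_width: 0.0308
grip_force: 40.1
```

Run:
```python
from h import *
s=st()
T=cam("top");S=cam("side")
k=lambda im,u,v,w,h,f:cv2.resize(im[v:v+h,u:u+w],None,fx=f,fy=f,interpolation=cv2.INTER_CUBIC)
save("g2.png",np.hstack([k(T[0],400,175,50,60,7),k(S[0],325,130,50,60,7)]))
print("tcp px",proj(T,s["position"]),proj(S,s["position"]))
```

```text
6.77 pos [ 0.5071 -0.2441  0.1009] F [-0.8 -0.7 -1.3] w 0.0308 gf 40.1
[[0.926, 0.335, 0.172], [0.331, -0.942, 0.055], [0.181, 0.006, -0.983]] q [ 0.5   0.39 -0.08  2.02 -0.16  0.6  -0.67]
tcp px [430.720847   212.68151865] [354.1525537  163.28482204]
```

View pics/g2.png

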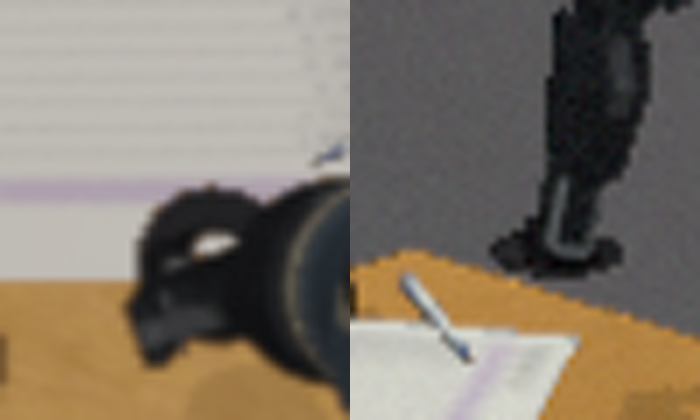

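The side crop shows the disc held level with its centre at px (354.5,166), on the TCP. In the top crop its centre is at about (431.5,213), also on the TCP. Now to the hover pose above the spindle.

```bash
cat >> h.py <<'E'
from scipy.spatial.transform import Rotation as Ro
az=np.radians(20.1);L=np.array([np.cos(az),np.sin(az),0]);W=np.array([-L[1],L[0],0]);Zs=.5*L+np.array([0,0,.866])
R0=np.stack([L,-W,[0,0,-1.]],1)
B=np.array([.625,-.017,.0934])
def tilt(d): return R0@Ro.from_euler('y',d,degrees=True).as_matrix()
E
python3 - <<'E'
from h import *
s=st(); goto(s,[.62,-.13,.20],tilt(-20)); goto(s,B+.102*Zs,tilt(-20))
E
```

```text
6.87 pos [ 0.5043 -0.2427  0.097 ] F [-0.4  1.1 -1.1] w 0.0311 gf 40.1
[[0.927, 0.335, 0.165], [0.33, -0.942, 0.059], [0.175, -0.0, -0.984]] q [ 0.5   0.4  -0.08  2.02 -0.16  0.6  -0.66]
move [ 1.084 -0.45  -0.504] [-0.001 -0.669 -0.011]
move [ 1.677 -1.151 -0.275] [-0.001 -0.669 -0.011]
```

>>> send_rows(series=[0.84,-0.45,-0.55,0,-0.67,0,0.2,0.84,-0.45,-0.55,0,-0.67,0,0.2,0.84,-0.45,-0.55,0,-0.67,0,0.2,0.84,-0.45,-0.55,0,-0.67,0,0.2,0.84,-0.45,-0.55,0,-0.67,0,0.2,0.84,-0.45,-0.55,0,-0.67,0,0.2,0.84,-0.45,-0.55,0,-0.67,0,0.2])

```text
time_s: 7.45
position: [0.5854, -0.141, 0.1977]
tcp_rot: [[0.883, 0.338, -0.326], [0.318, -0.941, -0.115], [-0.346, -0.002, -0.938]]
force: [-1.1, -1.2, -0.6]
grip_width: 0.0312
grip_force: 40.1
```

Run:
```python
from h import *
s=st(); goto(s,B+.092*Zs,tilt(-20))
```

```text
7.45 pos [ 0.5854 -0.141   0.1977] F [-1.1 -1.2 -0.6] w 0.0312 gf 40.1
[[0.883, 0.338, -0.326], [0.318, -0.941, -0.115], [-0.346, -0.002, -0.938]] q [ 0.05  0.54  0.06  1.54  0.12  1.38 -1.16]
move [ 0.84  -0.69  -0.134] [-0.005  0.005 -0.006]
```

>>> send_rows(series=[0.84,-0.69,-0.13,0,0,0,0.2,0.84,-0.69,-0.13,0,0,0,0.2,0.84,-0.69,-0.13,0,0,0,0.2,0.84,-0.69,-0.13,0,0,0,0.2,0.84,-0.69,-0.13,0,0,0,0.2,0.84,-0.69,-0.13,0,0,0,0.2])

```text
time_s: 7.95
position: [0.6672, -0.0021, 0.1727]
tcp_rot: [[0.883, 0.337, -0.327], [0.317, -0.941, -0.115], [-0.347, -0.002, -0.938]]
force: [-0.4, -1.9, -0.4]
grip_width: 0.0314
grip_force: 40.1
```

Run:
```python
from h import *
s=st()
T=cam("top");S=cam("side")
k=lambda im,u,v,w,h,f:cv2.resize(im[v:v+h,u:u+w],None,fx=f,fy=f,interpolation=cv2.INTER_CUBIC)
save("g3.png",np.hstack([k(T[0],320,130,56,80,7),k(S[0],265,130,56,80,7)]))
print("tcp px",proj(T,s["position"]),proj(S,s["position"]))
goto(s,B+.072*Zs,tilt(-20))
```

```text
7.95 pos [ 0.6672 -0.0021  0.1727] F [-0.4 -1.9 -0.4] w 0.0314 gf 40.1
[[0.883, 0.337, -0.327], [0.317, -0.941, -0.115], [-0.347, -0.002, -0.938]] q [-0.11  0.68  0.02  1.35  0.07  1.45 -1.34]
tcp px [344.63351827 151.16365024] [284.35020941 161.44719895]
move [-0.015 -0.003  0.126] [-0.006  0.006 -0.007]
```

View pics/g3.png

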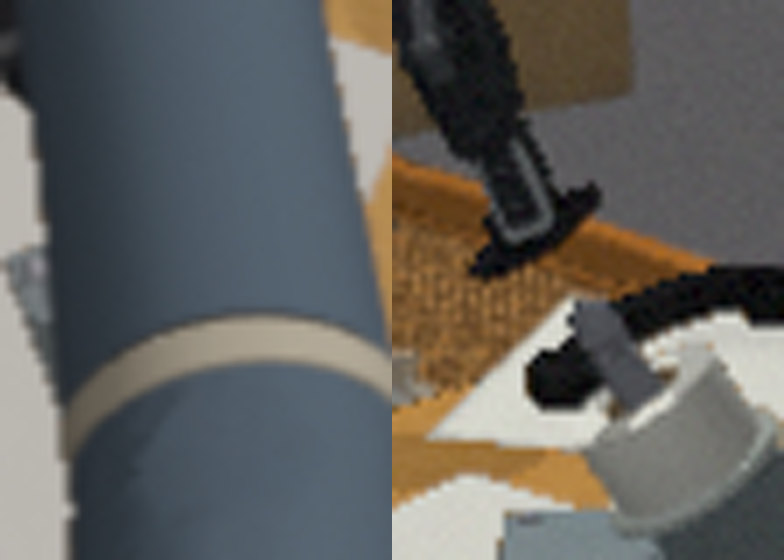

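The side crop shows the disc's centre at (535,234), on the extension of the spindle axis (tip at (590,308)), and it is square to it. Descending along the axis.

>>> send_rows(series=[-0.01,0,0.09,0,0,0,0.2,-0.02,0,0.16,0,0,0,0.2,-0.03,0,0.2,0,0,0,0.2,-0.035,0,0.24,0,0,0,0.2,-0.04,0,0.26,0,0,0,0.2,-0.04,0,0.26,0,0,0,0.2])

```text
time_s: 8.55
position: [0.65, -0.0097, 0.1411]
tcp_rot: [[0.885, 0.335, -0.323], [0.315, -0.942, -0.114], [-0.343, -0.001, -0.939]]
force: [-1.2, 1.6, -1.2]
grip_width: 0.0312
grip_force: 40.0
```

Run:
```python
from h import *
s=st(); d=s["position"]-B; print("h",d@Zs,"off L'",d@np.cross(-W,Zs),"W",d@W,"F tool",s["tcp_rot"].T@s["force"],"T",s["torque"])
```

```text
8.55 pos [ 0.65   -0.0097  0.1411] F [-1.2  1.6 -1.2] w 0.0312 gf 40.0
[[0.885, 0.335, -0.323], [0.315, -0.942, -0.114], [-0.343, -0.001, -0.939]] q [-0.1   0.68  0.02  1.43  0.07  1.37 -1.34]
h 0.05434023581758149 off L' 0.0013404501736306897 W -0.001707059742833884 F tool [-0.19798138 -1.88607402  1.3213198 ] T [ 0.32729594 -0.2261352  -0.12627582]
```

>>> send_rows(series=[-0.01,0,0.04,0,0,0,0.2,-0.015,0,0.08,0,0,0,0.2,-0.02,0,0.12,0,0,0,0.2,-0.025,0,0.14,0,0,0,0.2,-0.025,0,0.14,0,0,0,0.2])

```text
time_s: 8.97
position: [0.6391, -0.0118, 0.1219]
tcp_rot: [[0.884, 0.336, -0.326], [0.316, -0.942, -0.113], [-0.345, -0.003, -0.939]]
force: [-3.1, 4.7, -0.1]
grip_width: 0.0312
grip_force: 40.1
```

Run:
```python
from h import *
s=st(); d=s["position"]-B; print("h",d@Zs,"off L'",d@np.cross(-W,Zs),"W",d@W,"F tool",s["tcp_rot"].T@s["force"],"T",s["torque"])
```

```text
8.97 pos [ 0.6391 -0.0118  0.1219] F [-3.1  4.7 -0.1] w 0.0312 gf 40.1
[[0.884, 0.336, -0.326], [0.316, -0.942, -0.113], [-0.345, -0.003, -0.939]] q [-0.1   0.68  0.02  1.48  0.08  1.32 -1.34]
h 0.03216546993951126 off L' 0.0012505702764044023 W 5.89432878967454e-05 F tool [-1.18133413 -5.42596842  0.58369595] T [ 1.00908662  0.30955536 -0.39615087]
```

>>> send_rows(series=[-0.005,-0.012,0.04,0,0,0,0.2,-0.01,-0.012,0.08,0,0,0,0.2,-0.02,-0.012,0.12,0,0,0,0.2,-0.025,-0.012,0.13,0,0,0,0.2,-0.025,-0.012,0.13,0,0,0,0.2])

```text
time_s: 9.38
position: [0.6294, -0.015, 0.1045]
tcp_rot: [[0.885, 0.335, -0.324], [0.315, -0.942, -0.115], [-0.344, -0.001, -0.939]]
force: [-2.6, 2.7, -2.2]
grip_width: 0.0313
grip_force: 39.9
```

```bash
cat >> h.py <<'E'
def rep():
    s=st(); d=s["position"]-B; print("h",(d@Zs).round(4),"off L'",(d@np.cross(-W,Zs)).round(4),"W",(d@W).round(4),"F tool",(s["tcp_rot"].T@s["force"]).round(1),"Fax",s["force"]@Zs,"T",s["torque"].round(2)); return s
E
python3 -c "
from h import *
rep()"
```

```text
9.38 pos [ 0.6294 -0.015   0.1045] F [-2.6  2.7 -2.2] w 0.0313 gf 39.9
[[0.885, 0.335, -0.324], [0.315, -0.942, -0.115], [-0.344, -0.001, -0.939]] q [-0.1   0.68  0.02  1.52  0.08  1.28 -1.35]
h 0.0121 off L' 0.0014 W 0.0003 F tool [-0.7 -3.4  2.6] Fax -2.701649273680065 T [ 0.86  0.02 -0.3 ]
```

>>> send_rows(series=[-0.004,-0.006,0.02,0,0,0,0.2,-0.006,-0.006,0.035,0,0,0,0.2,-0.008,-0.006,0.045,0,0,0,0.2,-0.008,-0.006,0.045,0,0,0,0.2])

```text
time_s: 9.72
position: [0.6291, -0.0151, 0.1035]
tcp_rot: [[0.887, 0.335, -0.317], [0.315, -0.942, -0.114], [-0.337, 0.002, -0.941]]
force: [-0.6, 3.3, 14.8]
grip_width: 0.0309
grip_force: 41.6
```

```bash
python3 -c "
from h import *
rep()"
```

```text
9.72 pos [ 0.6291 -0.0151  0.1035] F [-0.6  3.3 14.8] w 0.0309 gf 41.6
[[0.887, 0.335, -0.317], [0.315, -0.942, -0.114], [-0.337, 0.002, -0.941]] q [-0.1   0.68  0.02  1.52  0.08  1.27 -1.35]
h 0.011 off L' 0.0011 W 0.0004 F tool [ -4.5  -3.3 -14.1] Fax 13.064720443758603 T [ 0.71  0.92 -0.36]
```

>>> send_rows(series=[0.005,0,-0.03,0,0,0,0.7,0.005,0,-0.03,0,0,0,0.7,0.005,0,-0.03,0,0,0,0.7,0.005,0,-0.03,0,0,0,0.7,0.06,0,-0.3,0,0,0,0.7,0.12,0,-0.6,0,0,0,0.7,0.15,0,-0.8,0,0,0,0.7,0.15,0,-0.8,0,0,0,0.7,0.15,0,-0.8,0,0,0,0.7])

```text
time_s: 10.47
position: [0.687, 0.0055, 0.2061]
tcp_rot: [[0.887, 0.335, -0.319], [0.315, -0.942, -0.115], [-0.339, 0.002, -0.941]]
force: [-0.3, 0.0, -0.9]
grip_width: 0.0599
grip_force: 0.0
```

>>> send_rows(series=[-0.6,-0.9,-0.2,0,0.4,0,0.65,-0.6,-0.9,-0.2,0,0.4,0,0.65,-0.6,-0.9,-0.2,0,0.4,0,0.65,-0.6,-0.9,-0.2,0,0.4,0,0.65,-0.6,-0.9,-0.2,0,0.4,0,0.65])

```text
time_s: 10.88
position: [0.5646, 0.1138, 0.2655]
tcp_rot: [[0.938, 0.344, -0.034], [0.344, -0.939, -0.009], [-0.035, -0.004, -0.999]]
force: [1.5, 0.5, 1.0]
grip_width: 0.0557
grip_force: 0.0
```

Run:
```python
from h import *
s=st()
ims={}
for n in("top","side"):
    ims[n]=np.mean([cam(n)[0].astype(float) for _ in range(6)],0)
def cr(im,u,v,w,h,k):
    p=im[v:v+h,u:u+w]; p=cv2.resize(p,None,fx=k,fy=k,interpolation=cv2.INTER_CUBIC); return np.clip(p*1.6,0,255).astype(np.uint8)
save("crop3.png",np.hstack([cr(ims["top"],330,148,33,42,12),cr(ims["side"],282,166,33,42,12)]))
```

```text
10.88 pos [0.5646 0.1138 0.2655] F [1.5 0.5 1. ] w 0.0557 gf 0.0
[[0.938, 0.344, -0.034], [0.344, -0.939, -0.009], [-0.035, -0.004, -0.999]] q [-0.23  0.3  -0.06  1.71  0.02  1.17 -1.51]
```

View pics/crop3.png

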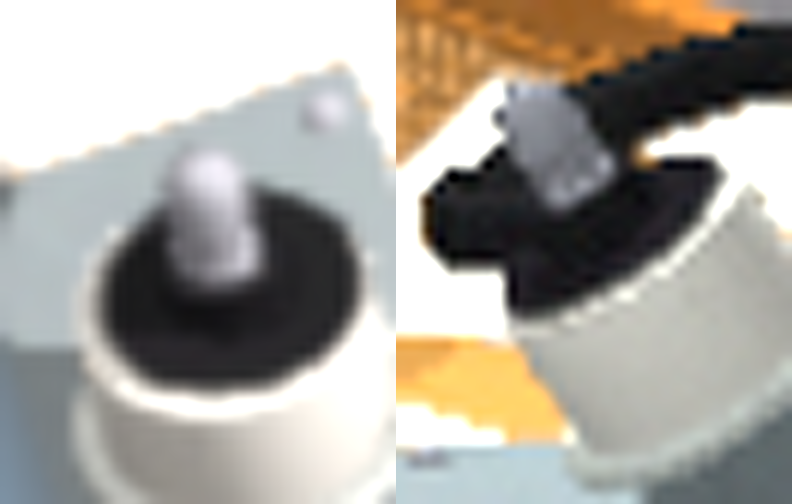

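The disc lies flat on the roll, with its hub rim even in both views. The spindle shows glints at the groove in the side crop at (557,195), (580,182) and (605,160). I'll unroll it again with a refined axis.

Run:
```python
from h import *
xp=-L*.866+np.array([0,0,.5]);yp=np.cross(Zs,xp)
for n in("top","side"):
    fr=[cam(n) for _ in range(16)];C=fr[0];im=np.mean([f[0].astype(float).mean(2) for f in fr],0).astype(np.float32)
    cd=-C[2].T@C[3]-B; t=np.cross(cd,Zs);t/=np.linalg.norm(t); a0=np.degrees(np.arctan2(cd@yp,cd@xp))
    print(n,"az cam",a0.round(),"t az",np.degrees(np.arctan2(t@yp,t@xp)).round())
    P=-t # increasing azimuth direction?
    r=np.arange(-14,14.1,1.)
    if n=="side": print("   ",r.astype(int))
    base=B+ (cd/np.linalg.norm(cd)-((cd/np.linalg.norm(cd))@Zs)*Zs)*.0
    cv=cd-(cd@Zs)*Zs; cv/=np.linalg.norm(cv)
    for h in range(14,52,2):
        # surface-plane 8mm towards camera
        u=np.array([proj(C,B+h*.001*Zs+.008*cv+q*.001*P) for q in r],np.float32)
        print(h,*["%3d"%x for x in cv2.remap(im,u[None,:,0],u[None,:,1],cv2.INTER_CUBIC)[0]])
```

```text
top az cam -11.0 t az -101.0
14  13  13  14  15  17  19  20  22  25  27  30  33  36  38  40  41  40  38  36  33  31  29  27  26  25  23  23  23  22
16  13  14  16  19  22  26  28  32  37  41  46  49  52  53  54  56  54  54  54  50  48  44  39  35  31  26  25  24  23
18  14  16  20  23  26  31  35  39  46  53  59  64  68  71  75  79  80  81  81  79  73  65  55  46  37  29  26  26  24
20  16  18  22  26  30  36  43  48  57  65  72  79  84  87  92  97 101 104 107 106  99  89  74  57  45  32  27  26  25
22  19  21  27  33  39  48  54  58  65  72  78  86  91  96 103 108 113 119 124 125 116 104  84  64  49  35  27  26  25
24  20  23  29  39  47  56  64  66  70  75  80  86  91  95 101 107 110 116 124 128 123 112  94  72  55  40  28  26  26
26  21  25  33  44  53  61  67  68  68  71  74  78  84  88  94 101 105 111 121 129 127 116 100  78  60  44  30  26  26
28  20  27  34  44  54  59  64  66  65  68  70  73  79  85  92  99 103 107 116 124 125 116 102  82  62  46  30  25  25
30  19  27  36  48  57  62  65  66  66  68  70  73  79  85  92  99 103 105 112 121 124 117 104  86  64  47  31  23  24

[... 2903 characters left out ...]
1  37  55  67  76  82  85  85  85  86  86  86  85  84  83  82  80  80  80  77  72  64  53  38  27  23  22
42  34  17  17  41  62  66  67  75  84  86  87  87  88  88  88  87  85  83  82  81  80  79  72  58  43  32  25  23  25
44 147 129 131 134 127 104  82  75  81  87  89  90  91  92  91  91  90  88  88  88  87  79  67  50  32  23  27  35  36
46 208 200 203 193 157 116  91  86  88  91  92  93  94  95  95  93  92  93  95  95  94  87  73  59  49  44  48  58  64
48 210 208 196 171 132  90  65  66  83  95  99  98  97  96  97  98  98 100 104 105 102  99  97  92  87  81  75  72  72
50 207 211 210 191 153 109  75  68  86 105 106 100 101 109 114 116 112 108 108 110 108 103 101  98  92  82  73  68  68
```

Run:
```python
from h import *
for n,(u0,v0,u1,v1) in(("top",(239,200,270,241)),("side",(290,258,334,288))):
    g=np.mean([cam(n)[0].astype(float).mean(2) for _ in range(8)],0)[v0:v1,u0:u1]
    print(n,u0)
    for i,r in enumerate(g): print(v0+i,"".join("%2d"%min(99,x/2.56) if x<135 else " ." for x in r))
```

```text
top 239
200 4647474747 . . . . . . . . . . . . . . . . . . . . . . . . . .
201 47474848 . . . . . . . . . . . . . . . . . . . . . . . . . . .
202 47474851 . . . . . . . . . . . . . . . . . . . . . . . . . . .
203 474747 . . . . . . . . . . . . . . . . . . . . . . . . . . . .
204 474749 . . . . . . . . . . . . . . . .5249 . . . . . . . . . .
205 4647 . . . . . . . . . . . . . . . . . . . . . . . . . . . . .
206 4549 . . . . . . . . . . . . . . . . . . . . . . . . . . . . .
207 46 . . . . . . . . . . . . . . . . . . . . . . . . . . . . . .
208 49 . . . . . . . . . . . . . . . . . . . . . . . . . . . . . .
209  . . . . . . . . . . . . . . . . . . . . . . . . . . . . . . .
210  . . . . . . . . . . . . . . . . . . . . . . . . . . . . . . .
211  . . . . . . . . . . . . . . . . . . . . . . . . . . . . . . .
212  . . . . . . . . . . . . . . . . . . . . . . . . . . . . . . .
213  . . . . . . . . . . . . . . . . . . . . . . . . . . . . . . .
214  . . . . . . . . . . . . .44 . . . . . . . . . . . . . . . . .
215  . . . . . . . . . . . . .47 . . . . . . . . . . . . . . . . .
216  . . . . . . . .
[... 3753 characters left out ...]
. . . . . . . . .505045 . . . . . . . . . . .4646
281  . . . . . . . . . . . . . . . . . . . . . . . . . . . . . .475046 . . . . . . . .454645
282 4649 . . . . . . . . . . . . . . . . . . . . . . . . . . . . . .475046 . . . .4645464545
283 45464651 . . . . . . . . . . . . . . . . . . . . . . . . . . . . . .475046 . .4645464546
284 464646474651 . . . . . . . . . . . . . . . . . . . . . . . . . . . . . .3238403745464545
285 46474647474747 . . . . . . . . . . . . . . . . . . . . . . . . . . . .343229303841464647
286 464646474647474751 . . . . . . . . . . . . . . . . . . . . . . . . .47464534364746464646
287 4646474747474747464651 . . . . . . . . . . . . . . . . . . . . .464646474747474746464646
```

Run:
```python
from h import *
T=cam("top");S=cam("side")
g=np.mean([cam("top")[0].astype(float).mean(2) for _ in range(8)],0)
bl=cv2.medianBlur(g.astype(np.uint8),15).astype(float)
for v in range(202,238): print(v,"".join("%3d"%x if x>8 else "  ." for x in (bl-g)[v,240:266]))
a=onz(S,311.5,276,.0025);b=onz(S,325.5,283,.0025);c=onz(S,329.5,285.2,.0025)
for p,q in((a,b),(a,c)): print(p,q,np.degrees(np.arctan2(*(q-p)[1::-1])))
```

```text
202   .  .  .  .  .  .  .  .  .  .  .  .  .  .  .  .  .  .  .  .  .  .  .  .  .  .
203   .  .  .  .  .  .  .  .  .  .  .  .  .  .  .  .  . 29 24 29 28  8  .  .  .  .
204   .  .  .  .  .  .  .  .  .  .  .  .  .  .  .  . 30 43 46 54 44 25  .  .  .  .
205   .  .  .  .  .  .  .  .  .  .  .  .  .  .  . 27 36 44 17  8  . 37 14  .  .  .
206   .  .  .  .  .  .  .  .  .  .  .  .  .  .  . 21 33  9  .  .  . 38 20  .  .  .
207   .  .  .  .  .  .  .  .  .  .  .  .  .  . 30 33 42  .  .  .  .  8 14  .  .  .
208   .  .  .  .  .  .  .  .  .  .  .  .  .  . 22 32 11  .  .  .  . 30 26  .  .  .
209   .  .  .  .  .  .  .  .  .  .  .  .  . 34 32 34  .  .  .  .  . 23 40  .  .  .
210   .  .  .  .  .  .  .  .  .  .  .  .  . 26 31  .  .  .  .  . 33 33 38  .  .  .
211   .  .  .  .  .  .  .  .  .  .  .  . 36 28 30  .  .  .  .  . 24 34 12  .  .  .
212   .  .  .  .  .  .  .  .  .  .  .  . 33 17  .  .  .  .  . 33 33 34  .  .  .  .
213   .  .  .  .  .  .  .  .  .  .  .  . 24 20  .  .  .  .  . 30 32  .  .  .  .  .
214   .  .  .  .  .  .  .  .  .  .  . 39 64 26  .  .  .  . 34 32 32  .  .  .  .  .
215   .  .  .  .  .  
[... 1364 characters left out ...]
.  .  .  .  .  . 10 13 14
232   .  .  . 13 16  .  .  . 10  .  .  .  .  .  .  .  .  .  .  .  .  .  .  .  .  9
233   .  .  .  . 15  .  .  . 20 34  .  .  .  .  .  .  .  .  .  .  .  .  .  .  .  .
234   .  .  .  .  .  .  .  . 25 31  .  .  .  .  .  .  .  .  .  .  .  .  .  .  .  .
235   .  .  .  .  .  .  .  . 23 33  .  .  .  .  .  .  .  .  .  .  .  .  .  .  .  .
236   .  .  .  .  .  8  .  .  .  .  .  .  .  .  .  .  .  .  .  .  .  .  .  .  .  .
237   .  .  . 10  .  .  .  .  .  .  .  .  .  .  .  .  .  .  .  .  .  .  .  .  .  .
[0.4984921  0.28665603 0.0025    ] [0.46036838 0.3035851  0.0025    ] 156.05609175284343
[0.4984921  0.28665603 0.0025    ] [0.44969284 0.30893539 0.0025    ] 155.4608799529014
```

Run:
```python
from h import *
T=cam("top");S=cam("side")
a=onz(T,255.5,207,.0025);b=onz(T,243.6,232,.0025)
print(a,b,np.degrees(np.arctan2(*(b-a)[1::-1])), "ctr",onz(T,258,210,.005),"far",onz(T,259.5,202.7,.005))
y=np.radians(155.5);cx=np.array([np.cos(y),np.sin(y),0]);cy=np.array([-cx[1],cx[0],0])
for n,p in(("legT",a),("legS",onz(S,311.5,276,.0025)),("tipT",onz(T,242.6,236.6,.0025)),("tipS",onz(S,330,285.5,.0025)),("farT",onz(T,259.5,202.7,.005)),("farS",onz(S,292.8,264.5,.005)),("rightT",onz(T,262.5,209.5,.005))): print(n,p@cx,p@cy)
```

```text
[0.54219135 0.26473957 0.0025    ] [0.4657516  0.29947269 0.0025    ] 155.5636352112915 ctr [0.5324838  0.25651129 0.005     ] far [0.55502491 0.25231468 0.005     ]
legT -0.3835874219336316 -0.4657458445628365
legS -0.33473419138576727 -0.4675671908405261
tipT -0.2858237710765493 -0.46233842374261114
tipS -0.27955672490512085 -0.46772741811188256
farT -0.40041797451015126 -0.45976166619957703
farS -0.3981487318829107 -0.46422506016577675
rightT -0.38517147019063663 -0.4423276979591375
```

```bash
cat >> h.py <<'E'
def Rp(yawdeg):
    y=np.radians(yawdeg);x=np.array([np.cos(y),np.sin(y),0]);z=np.array([0,0,-1.]);return np.stack([x,np.cross(z,x),z],1)
E
python3 - <<'E'
from h import *
s=st(); goto(s,[.5317,.2588,.12],Rp(155.5)); goto(s,[.5317,.2588,.12],Rp(65))
E
```

```text
14.48 pos [0.5702 0.1078 0.2639] F [-0.6  0.3  0.7] w 0.0555 gf 0.0
[[0.942, 0.335, -0.033], [0.335, -0.942, -0.012], [-0.035, 0.0, -0.999]] q [-0.22  0.31 -0.05  1.7   0.02  1.17 -1.51]
move [ 0.129 -1.035  0.955] [-0.053  0.022 -3.02 ]
move [ 0.129 -1.035  0.955] [-0.018  0.043 -1.009]
```

>>> send_rows(series=[0.13,-1,0.6,0,0.04,-1,0.65,0.13,-1,0.6,0,0.04,-1,0.65,0.13,-1,0.6,0,0.04,-1,0.65,0.13,-1,0.6,0,0.04,-1,0.65,0.13,-1,0.6,0,0.04,-1,0.65,0.13,-1,0.6,0,0.04,-1,0.65,0.13,-1,0.6,0,0.04,-1,0.65])

```text
time_s: 15.07
position: [0.5343, 0.2558, 0.1723]
tcp_rot: [[0.422, 0.906, -0.012], [0.906, -0.422, 0.008], [0.002, -0.015, -1.0]]
force: [-0.3, 0.1, 0.6]
grip_width: 0.0555
grip_force: 0.0
```

>>> send_rows(series=[0,0,0,0,0,-1,0.65,0,0,0,0,0,-1,0.65,0,0,0,0,0,-1,0.65,0,0,0,0,0,-1,0.65,0,0,0,0,0,-1,0.65,0,0,0,0,0,-1,0.65,0,0,0,0,0,-1,0.65])

```text
time_s: 15.65
position: [0.5354, 0.2544, 0.1732]
tcp_rot: [[-0.339, 0.941, -0.011], [0.941, 0.339, 0.009], [0.012, -0.007, -1.0]]
force: [0.6, 0.5, -0.1]
grip_width: 0.0554
grip_force: 0.0
```

>>> send_rows(series=[0,0,0,0,0,-1,0.65,0,0,0,0,0,-1,0.65,0,0,0,0,0,-1,0.65,0,0,0,0,0,-1,0.65,0,0,0,0,0,-1,0.65,0,0,0,0,0,-1,0.65,0,0,0,0,0,-1,0.65])

```text
time_s: 16.23
position: [0.5355, 0.2544, 0.1732]
tcp_rot: [[-0.905, 0.425, -0.011], [0.425, 0.905, 0.009], [0.013, 0.003, -1.0]]
force: [1.3, -0.3, -0.3]
grip_width: 0.0555
grip_force: 0.0
```

Run:
```python
from h import *
s=st(); goto(s,[.5317,.2588,.05],Rp(155.5)); goto(s,[.5317,.2588,.002],Rp(155.5))
```

```text
16.23 pos [0.5355 0.2544 0.1732] F [ 1.3 -0.3 -0.3] w 0.0555 gf 0.0
[[-0.905, 0.425, -0.011], [0.425, 0.905, 0.009], [0.013, 0.003, -1.0]] q [-0.05  0.47 -0.61  1.77  0.29  1.01  0.36]
move [0.024 0.013 0.822] [ 0.004 -0.017 -0.015]
move [0.02  0.012 1.142] [ 0.004 -0.017 -0.015]
```

>>> send_rows(series=[0.02,0.012,0.9,0,-0.017,-0.015,0.65,0.02,0.012,0.9,0,-0.017,-0.015,0.65,0.02,0.012,0.9,0,-0.017,-0.015,0.65,0.02,0.012,0.9,0,-0.017,-0.015,0.65,0.02,0.012,0.9,0,-0.017,-0.015,0.65])

```text
time_s: 16.65
position: [0.5299, 0.2574, 0.0353]
tcp_rot: [[-0.908, 0.418, -0.005], [0.418, 0.908, -0.0], [0.004, -0.002, -1.0]]
force: [0.7, 0.4, -0.3]
grip_width: 0.0553
grip_force: 0.0
```

Run:
```python
from h import *
s=st(); goto(s,[.5317,.2588,.002],Rp(155.5))
T=cam("top");S=cam("side")
k=lambda im,u,v,w,h,f:cv2.resize(im[v:v+h,u:u+w],None,fx=f,fy=f,interpolation=cv2.INTER_CUBIC)
save("g4.png",np.hstack([k(T[0],225,185,56,60,7),k(S[0],280,230,56,60,7)]))
print("tcp px",proj(T,s["position"]),proj(S,s["position"]))
```

```text
16.65 pos [0.5299 0.2574 0.0353] F [ 0.7  0.4 -0.3] w 0.0553 gf 0.0
[[-0.908, 0.418, -0.005], [0.418, 0.908, -0.0], [0.004, -0.002, -1.0]] q [-0.14  0.63 -0.52  1.88  0.44  0.76  0.24]
move [-0.008  0.014  0.222] [-0.003 -0.005 -0.005]
tcp px [256.13986194 209.39900572] [302.16934183 255.28448881]
```

View pics/g4.png

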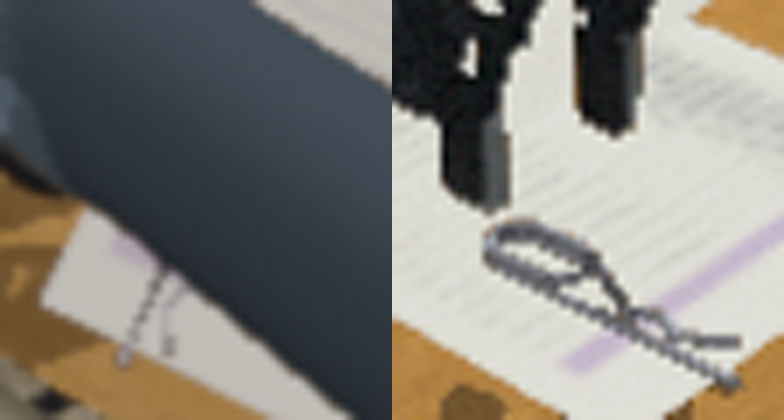

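The side crop shows fingertips at (490,205) and (612,130) straddling the loop, centred at (545,255), with the leg running to (735,383). The fingers are aligned. Descending and gripping.

>>> send_rows(series=[-0.005,0.012,0.15,0,0,0,0.65,-0.005,0.012,0.22,0,0,0,0.65,-0.005,0.012,0.22,0,0,0,0.65,-0.005,0.012,0.22,0,0,0,0.65])

```text
time_s: 17.08
position: [0.534, 0.2603, 0.0065]
tcp_rot: [[-0.908, 0.419, 0.003], [0.419, 0.908, 0.003], [-0.001, 0.004, -1.0]]
force: [-0.7, -0.2, 0.5]
grip_width: 0.055
grip_force: 0.0
```

>>> send_rows(series=[0,0,0,0,0,0,0.1,0,0,0,0,0,0,0.1,0,0,0,0,0,0,0.1,0,0,0,0,0,0,0.1,0,0,0,0,0,0,0.1,0,0,0,0,0,0,0.1,0,0,0,0,0,0,0.1], squeeze=90)

```text
time_s: 17.67
position: [0.5342, 0.2605, 0.0072]
tcp_rot: [[-0.908, 0.419, 0.004], [0.419, 0.908, 0.003], [-0.002, 0.005, -1.0]]
force: [-1.9, -1.7, 8.7]
grip_width: 0.0211
grip_force: 86.6
```

Run:
```python
from h import *
s=st()
```

```text
17.67 pos [0.5342 0.2605 0.0072] F [-1.9 -1.7  8.7] w 0.0211 gf 86.6
[[-0.908, 0.419, 0.004], [0.419, 0.908, 0.003], [-0.002, 0.005, -1.0]] q [-0.16  0.67 -0.5   1.88  0.47  0.7   0.21]
```

```bash
cat >> h.py <<'E'
X0=B+.0012*W+.0294*Zs
xp=-L*.866+np.array([0,0,.5]);yp=np.cross(Zs,xp)
TIP=np.array([.0959,.0105,.0045])
def ins(a,d,up=0.,tip=TIP):   # tool pose: tip at distance d before the crossing (d>0: outside), mouth azimuth a
    a=np.radians(a);m=np.cos(a)*xp+np.sin(a)*yp
    R=np.stack([-m,-np.cross(Zs,-m),-Zs],1)
    return X0+m*d+up*Zs-R@tip,R
E
python3 - <<'E'
from h import *
s=st()
for a in(-48,0):
    P,R=ins(a,.04); print(a,P,R.round(3).tolist())
P,R=ins(-48,.04)
print("yaw",np.degrees(np.arctan2(R[1,0],R[0,0])))
print((Ro.from_matrix(Rp(155.5-135).T@R).as_rotvec()/(np.pi/4)).round(3),(Ro.from_matrix(Rp(155.5-90).T@R).as_rotvec()/(np.pi/4)).round(3))
E
```

```text
17.67 pos [0.5342 0.2605 0.0072] F [-1.9 -1.7  8.7] w 0.0211 gf 86.6
[[-0.908, 0.419, 0.004], [0.419, 0.908, 0.003], [-0.002, 0.005, -1.0]] q [-0.16  0.67 -0.5   1.88  0.47  0.7   0.21]
-48 [0.53577732 0.06664683 0.16432349] [[0.8, -0.374, -0.47], [-0.499, -0.85, -0.172], [-0.335, 0.372, -0.866]]
0 [ 0.52637555 -0.0406331   0.1907074 ] [[0.813, 0.344, -0.47], [0.298, -0.939, -0.172], [-0.5, -0.0, -0.866]]
yaw -31.953456880313638
[-0.277 -0.628  1.05 ] [-0.017 -0.745  2.023]
```

>>> send_rows(series=[0,0,-0.5,0,0,0,0.1,0,0,-1,0,0,0,0.1,0,0,-1,0,0,0,0.1,0,0,-1,0,0,0,0.1,0,0,-1,0,0,0.5,0.1,0,0,-1,0,0,1,0.1,0,0,-1,0,0,1,0.1,0,0,-1,0,0,1,0.1,0,0,-1,0,0,1,0.1,0,0,-1,0,0,1,0.1,0,0,-1,0,0,1,0.1])

```text
time_s: 18.58
position: [0.533, 0.2596, 0.1558]
tcp_rot: [[-0.342, 0.94, 0.002], [0.94, 0.342, 0.003], [0.002, 0.003, -1.0]]
force: [0.2, -0.2, -0.9]
grip_width: 0.021
grip_force: 88.6
```

Run:
```python
from h import *
s=st(); print(s["tcp_rot"].T@(np.array([.53,.15,.26])-s["position"])/.15)
```

```text
18.58 pos [0.533  0.2596 0.1558] F [ 0.2 -0.2 -0.9] w 0.021 gf 88.6
[[-0.342, 0.94, 0.002], [0.94, 0.342, 0.003], [0.002, 0.003, -1.0]] q [-0.2   0.45 -0.42  1.8   0.22  0.94 -0.37]
[-0.6787459  -0.26670426 -0.69681896]
```

>>> send_rows(series=[-0.68,-0.27,-0.7,0,0,1,0.1,-0.68,-0.27,-0.7,0,0,1,0.1,-0.68,-0.27,-0.7,0,0,1,0.1,-0.68,-0.27,-0.7,0,0,1,0.1,-0.68,-0.27,-0.7,0,0,1,0.1,-0.68,-0.27,-0.7,0,0,1,0.1,-0.68,-0.27,-0.7,0,0,1,0.1])

```text
time_s: 19.17
position: [0.5302, 0.1491, 0.2611]
tcp_rot: [[0.424, 0.906, 0.003], [0.906, -0.424, 0.003], [0.004, 0.001, -1.0]]
force: [-0.4, 0.8, -1.5]
grip_width: 0.0211
grip_force: 88.6
```

>>> send_rows(series=[0,0,0,0,0,1,0.1,0,0,0,0,0,1,0.1,0,0,0,0,0,1,0.1,0,0,0,0,0,1,0.1,0,0,0,0,0,1,0.1,0,0,0,0,0,1,0.1,0,0,0,0,0,1,0.1])

```text
time_s: 19.75
position: [0.5299, 0.1497, 0.2603]
tcp_rot: [[0.94, 0.342, 0.002], [0.342, -0.94, 0.003], [0.003, -0.002, -1.0]]
force: [0.6, 0.1, -0.3]
grip_width: 0.021
grip_force: 88.5
```

Run:
```python
from h import *
s=st()
for d in (.06,.04):
    P,R=ins(-48,d,.0); goto(s,P,R)
```

```text
19.75 pos [0.5299 0.1497 0.2603] F [ 0.6  0.1 -0.3] w 0.021 gf 88.5
[[0.94, 0.342, 0.002], [0.342, -0.94, 0.003], [0.003, -0.002, -1.0]] q [-0.22  0.25 -0.16  1.79  0.04  1.11 -1.61]
move [-0.232  0.436  0.594] [-0.284 -0.629  1.04 ]
move [-0.155  0.535  0.638] [-0.284 -0.629  1.04 ]
```

>>> send_rows(series=[-0.23,0.3,0.1,-0.28,-0.63,1,0.1,-0.23,0.3,0.1,-0.28,-0.63,1,0.1,-0.23,0.3,0.1,-0.28,-0.63,1,0.1,-0.23,0.3,0.1,-0.28,-0.63,1,0.1,-0.23,0.3,0.1,-0.28,-0.63,1,0.1,-0.23,0.3,0.1,-0.28,-0.63,1,0.1,-0.23,0.3,0.1,-0.28,-0.63,1,0.1,-0.23,0.3,0.3,-0.28,-0.63,1,0.1,-0.23,0.43,0.5,-0.28,-0.63,1,0.1,-0.23,0.43,0.59,-0.28,-0.63,1,0.1,-0.23,0.43,0.59,-0.28,-0.63,1,0.1])

```text
time_s: 20.67
position: [0.5185, 0.0764, 0.1686]
tcp_rot: [[0.811, -0.343, -0.474], [-0.47, -0.864, -0.18], [-0.348, 0.369, -0.862]]
force: [-0.8, -0.2, -0.1]
grip_width: 0.0212
grip_force: 88.6
```

Run:
```python
from h import *
s=st()
for d in (.06,.025):
    P,R=ins(-48,d,.0); goto(s,P,R)
S=cam("side");T=cam("top")
k=lambda im,u,v,w,h,f:cv2.resize(im[v:v+h,u:u+w],None,fx=f,fy=f,interpolation=cv2.INTER_CUBIC)
save("g5.png",k(S[0],270,150,80,60,9))
tp=s["position"]+s["tcp_rot"]@TIP
for C in (S,T): print("tip",proj(C,tp),"X0",proj(C,X0),"loop",proj(C,s["position"]))
```

```text
20.67 pos [0.5185 0.0764 0.1686] F [-0.8 -0.2 -0.1] w 0.0212 gf 88.6
[[0.811, -0.343, -0.474], [-0.47, -0.864, -0.18], [-0.348, 0.369, -0.862]] q [-0.28  0.56  0.03  1.63  0.04  1.47 -2.29]
move [ 0.001  0.002 -0.018] [0.012 0.001 0.042]
move [ 0.234  0.01  -0.019] [0.012 0.001 0.042]
tip [307.27823368 178.62257267] X0 [295.45268519 178.58392514] loop [326.56511662 176.4273312 ]
tip [335.92863976 181.81218825] X0 [347.00767839 166.32183955] loop [315.9408564  205.83217926]
```

View pics/g5.png

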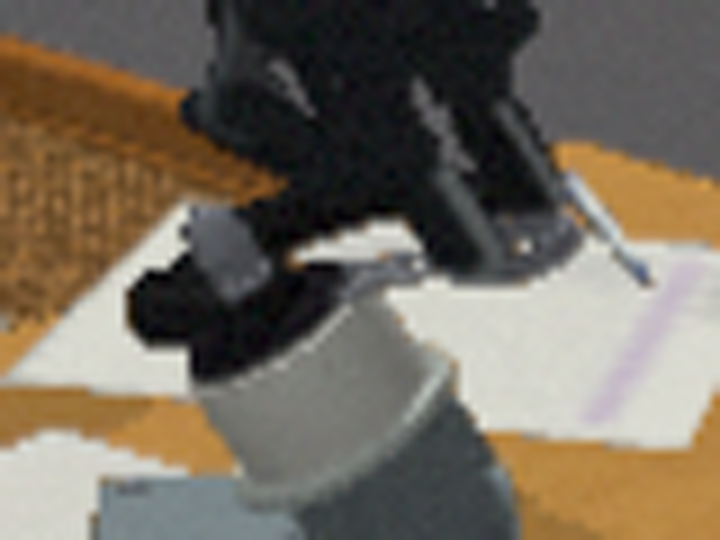

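The side crop shows the clip in the gripper, loop at (500,245), legs running left at about (345–420,260–295), level with the spindle's lower end at (240,285). I'll continue numerically.

Run:
```python
from h import *
im=np.mean([cam("side")[0].astype(float).mean(2) for _ in range(6)],0)
print("    ","".join("%4d"%u for u in range(292,320)))
for v in range(172,190): print(v,"".join("%4d"%x for x in im[v,292:320]))
S=cam("side")
s=st();tp=s["position"]+s["tcp_rot"]@TIP
# bent leg approx: y +15mm rel leg
for f in(0,.02,.04,.06): print(f,proj(S,s["position"]+s["tcp_rot"]@(TIP-[f,0,0])),proj(S,s["position"]+s["tcp_rot"]@(TIP-[f,.015,0])))
```

```text
292 293 294 295 296 297 298 299 300 301 302 303 304 305 306 307 308 309 310 311 312 313 314 315 316 317 318 319
172  123 116 101 101  72  61  19  28  28  26  22  21  20  18  13  13  16  13  14  16  15  15  21  21  19  23  25  40
173  131 112 109  83  31  27  28  25  19  20  19  18  18  15  15  13  16  14  15  16  16  16  29  22  21  20  23  27
174  107 100  96  87  64  36  22  20  17  15  13  16  15  15  15  13  15  16  48  98 100 101 100  38  23  23  21  22
175   98  96  88  83  79  64  19  19  19  17  14  13  16  13  18  47  93  96 132 208 209 206 191  84  23  24  23  22
176   91  92  87  83  81  76  26  16  14  15  16  16  47  92  91 119 191 191 188 187 184 160 135 109  32  21  23  20
177   86  87  87  81  74  72  58  14  16  18  48  97 129 197 192 157 140 129 109 107 109 103 102  88  66  30  23  20
178   84  87  84  79  71  73  70  50  22  36  99 187 186 184 174  88  89 101  94 106 133 130 137 113  93  92  37  45
179   73  80  72  70  77  68  79 103  37  34  68  67  24  30  42  57  96 148 112 116 123 121 121 116 126 177 112  91
180   31  62  69  76  75  76  77  84  35  16  16  21
[... 850 characters left out ...]
8 104 109 118 141 200 200 206 209
188   26  24  15  17  17  15  16  20  25  37  83 142 160 123 120 120 116 116 111 110 106 109 109 122 144 155 183 202
189   25  17  18  18  17  16  16  36  71 100 136 126 125 123 121 119 118 116 111 110 109 106 106 111 125 149 160 170
21.12 pos [0.5207 0.0778 0.1723] F [-0.2 -0.4 -0.5] w 0.0211 gf 88.6
[[0.815, -0.344, -0.466], [-0.468, -0.866, -0.179], [-0.342, 0.364, -0.866]] q [-0.28  0.56  0.03  1.63  0.04  1.47 -2.29]
0 [306.16389398 177.36902525] [303.0496345  180.61406047]
0.02 [310.59249409 176.7365487 ] [307.46563571 180.02488373]
0.04 [315.15331726 176.08518853] [312.01449781 179.41798088]
0.06 [319.85237482 175.41408624] [316.70230833 178.79253973]
```

>>> send_rows(series=[0.1,0,0,0.01,0,0.04,0.1,0.2,0,0,0.01,0,0.04,0.1,0.27,0,0,0.01,0,0.04,0.1,0.29,0,0,0.01,0,0.04,0.1,0.29,0,0,0.01,0,0.04,0.1,0.29,0,0,0.01,0,0.04,0.1])

```text
time_s: 21.62
position: [0.5558, 0.0569, 0.1558]
tcp_rot: [[0.802, -0.373, -0.466], [-0.496, -0.851, -0.172], [-0.333, 0.369, -0.868]]
force: [-0.4, 0.5, -0.4]
grip_width: 0.0211
grip_force: 88.6
```

```bash
cat >> h.py <<'E'
def irep(a=-48):
    s=st();tp=s["position"]+s["tcp_rot"]@TIP-X0;m=-s["tcp_rot"][:,0]
    print("tip: d",round(tp@m*1e3,1),"lat",round(tp@np.cross(Zs,m)*1e3,1),"up",round(tp@Zs*1e3,1),"Ftool",(s["tcp_rot"].T@s["force"]).round(1),"Ttool",(s["tcp_rot"].T@s["torque"]).round(2),"az",np.degrees(np.arctan2(m@yp,m@xp)).round(1))
    P,R=ins(a,.012); goto(s,P,R); return s
E
python3 - <<'E'
from h import *
irep()
im=np.mean([cam("side")[0].astype(float).mean(2) for _ in range(4)],0)
print("    ","".join("%4d"%u for u in range(290,312)))
for v in range(174,186): print(v,"".join("%4d"%x for x in im[v,290:312]))
E
```

```text
21.62 pos [0.5558 0.0569 0.1558] F [-0.4  0.5 -0.4] w 0.0211 gf 88.6
[[0.802, -0.373, -0.466], [-0.496, -0.851, -0.172], [-0.333, 0.369, -0.868]] q [-0.25  0.62  0.05  1.56  0.05  1.48 -2.27]
tip: d 16.2 lat -2.7 up 0.7 Ftool [-0.5 -0.4  0.4] Ttool [ 0.48  0.36 -0.01] az -47.8
move [0.029 0.016 0.002] [-0.002 -0.004  0.003]
      290 291 292 293 294 295 296 297 298 299 300 301 302 303 304 305 306 307 308 309 310 311
174  187 114 107  99  97  87  65  36  20  17  18  15  18  14  23  22  23  22  31  56  81  81
175   71  96  98  97  90  84  79  64  18  19  16  19  15  15  23  19  21  21  19  42  76  83
176  102  89  91  93  87  82  79  78  28  14  16  17  17  18  33  24  23  20  23  27  54  80
177  183  80  87  88  86  83  76  73  59  25  36  44  40  62  80  46  20  21  21  22  29  64
178   33  55  84  87  84  80  70  78  72  58  83  93  93 126 109  66  34  20  20  23  28  43
179   27  34  74  80  74  69  77  69  82  97  92  94  99 122  99  74  74  32  22  22  24  38
180   24  20  32  63  70  78  77  76  72  75  69 101 108 115 133 109  90  45  27  46  47  61
181   21  21  24  50  69  92  80 105  93 104 101  86  68  58  79  71  44  25  54 109  82  80
182   28  25  27  31  65  94  89  85  97  82  60  32  11  16  19  24  27  38  96 147  88  89
183   24  19  23  26  34  52  40  25  46  28  16  13  15  15  28  25  21  70 165 153 114 122
184   18  20  19  20  17  15  13  17   9  16  17  12  15  20  20  22  40  96 153 109 106 114
185   15  16  16  16  14  11  15  17  15  15  14  20  23  24  26  46 102 136 112 111 109 110
```

Run:
```python
from h import *
S=cam("side");cd=-S[2].T@S[3]-X0;cv=cd-(cd@Zs)*Zs;cv/=np.linalg.norm(cv)
print("hubtop front",proj(S,X0-.007*Zs+.01*cv),"bore",proj(S,X0-.007*Zs+.012*cv),"end",proj(S,X0+.023*Zs))
for a in(-60,-48,-30): 
    m=np.cos(np.radians(a))*xp+np.sin(np.radians(a))*yp; print(a,"mouth",proj(S,X0+.0095*m))
s=st(); print("tip",proj(S,s["position"]+s["tcp_rot"]@TIP))
C=cam("top");im=C[0].astype(float).mean(2);print("top mouth",proj(C,X0+.0095*m),"tip",proj(C,s["position"]+s["tcp_rot"]@TIP))
for v in range(158,184): print(v,"".join("%4d"%x for x in im[v,326:356]))
```

```text
hubtop front [297.30634969 181.31510999] bore [297.42607022 181.49150594] end [291.2638194  172.41206027]
-60 mouth [296.83926926 178.77325268]
-48 mouth [297.29501867 178.36001422]
-30 mouth [297.81999293 177.76562061]
21.87 pos [0.5557 0.0575 0.1565] F [ 0.6  0.1 -1.7] w 0.021 gf 88.6
[[0.803, -0.372, -0.465], [-0.495, -0.852, -0.172], [-0.332, 0.368, -0.868]] q [-0.25  0.62  0.05  1.56  0.05  1.48 -2.27]
tip [297.8598738  178.39348964]
top mouth [346.41508142 168.85164878] tip [343.20977224 169.9087497 ]
158   94  92  92  89  87 106 167 181 182 182 182 182 182 181 177 175 172 146 129 128 124 121 121 121 121 121 122 122 119 106
159   94  93  92  90  87 101 165 180 181 181 181 177 176 172 145 128 128 125 120 118 119 121 121 121 122 122 121 122 121 118
160   94  93  91  90  88  99 160 178 177 176 173 147 133 129 124 121 122 120 117 109 119 127 127 123 121 121 122 121 121 121
161   95  93  92  91  89  89 118 159 145 136 132 125 122 120 120 120 120 117 108 119 136 147 148 132 122 121 121 121 121 121
162   95  94  93  91  89  87  89 117 122 123 122 122 122 121 120 121 120 111 104 123 14
[... 1962 characters left out ...]
 80  85  92  79  49  30  25  23  25  26  27  28  27  28  27  28  33  53  89
179   96  96  95  95  95  94  93  92  90  88  83  70  73 108 131  98  60  36  30  31  31  31  31  33  33  39  49  75 117 166
180   96  96  95  95  95  94  93  92  90  89  84  75  79 129 164 148 122  92  82  88  79  74  77  91  95 101 115 144 169 173
181   96  96  95  95  95  95  94  93  91  89  86  82  85  96 123 148 149 146 151 167 157 151 153 170 175 174 174 167 159 158
182   95  96  96  95  96  95  94  93  91  90  87  84  81  84  91 101 105 115 139 159 163 163 165 163 159 148 145 148 150 153
183   96  96  96  95  95  94  94  92  92  91  88  85  82  83  88  91  94  95 101 107 110 115 121 125 129 132 137 142 146 151
```

Run:
```python
from h import *
S=cam("side");T=cam("top")
for n,C,cols in(("side",S,(294,295,296,297)),("top",T,(346,348,350))):
    for sh in(0,.002,.004,.006):
        p=np.array([proj(C,X0-(.007+sh)*Zs+.0105*(np.cos(q)*xp+np.sin(q)*yp)) for q in np.linspace(-np.pi,np.pi,721)])
        print(n,sh,[max(p[np.abs(p[:,0]-c)<.15,1]).round(2) for c in cols])
```

```text
side 0 [np.float64(182.61), np.float64(182.55), np.float64(182.2), np.float64(181.66)]
side 0.002 [np.float64(182.92), np.float64(183.14), np.float64(182.87), np.float64(182.41)]Traceback (most recent call last):
  File "<stdin>", line 6, in <module>
ValueError: max() iterable argument is empty
```

>>> send_rows(series=[0.02,0.008,0.01,0,0,0,0.1,0.04,0.008,0.01,0,0,0,0.1,0.05,0.008,0.01,0,0,0,0.1,0.06,0.008,0.01,0,0,0,0.1,0.06,0.008,0.01,0,0,0,0.1])

```text
time_s: 22.43
position: [0.5615, 0.0512, 0.1524]
tcp_rot: [[0.802, -0.373, -0.467], [-0.496, -0.851, -0.172], [-0.333, 0.369, -0.868]]
force: [-1.9, -0.3, -1.0]
grip_width: 0.0212
grip_force: 88.4
```

```bash
python3 -c "
from h import *
irep()"
```

```text
22.43 pos [0.5615 0.0512 0.1524] F [-1.9 -0.3 -1. ] w 0.0212 gf 88.4
[[0.802, -0.373, -0.467], [-0.496, -0.851, -0.172], [-0.333, 0.369, -0.868]] q [-0.24  0.63  0.05  1.55  0.05  1.48 -2.26]
tip: d 7.7 lat -1.3 up -0.6 Ftool [-1.   0.6  1.8] Ttool [ 0.32 -0.02  0.1 ] az -47.8
move [-0.029  0.006 -0.006] [-0.002 -0.004  0.003]
```

>>> send_rows(series=[0.01,0.004,0,0,0,0,0.1,0.02,0.004,0,0,0,0,0.1,0.03,0.004,0,0,0,0,0.1,0.035,0.004,0,0,0,0,0.1,0.035,0.004,0,0,0,0,0.1])

```text
time_s: 22.85
position: [0.5622, 0.0508, 0.1516]
tcp_rot: [[0.799, -0.37, -0.474], [-0.495, -0.852, -0.169], [-0.341, 0.37, -0.864]]
force: [-9.1, 3.9, 4.8]
grip_width: 0.0209
grip_force: 89.5
```

```bash
python3 -c "
from h import *
irep()"
```

```text
22.85 pos [0.5622 0.0508 0.1516] F [-9.1  3.9  4.8] w 0.0209 gf 89.5
[[0.799, -0.37, -0.474], [-0.495, -0.852, -0.169], [-0.341, 0.37, -0.864]] q [-0.24  0.64  0.05  1.54  0.05  1.48 -2.26]
tip: d 6.6 lat -1.7 up -1.8 Ftool [-10.9   1.8  -0.5] Ttool [ 0.13 -2.19  0.24] az -47.7
move [-0.035  0.007 -0.009] [0.    0.006 0.007]
```

>>> send_rows(series=[-0.012,0,0,0,0,0,0.1,-0.012,0.006,0,0,0,0,0.1,-0.012,0.012,0,0,0,0,0.1,-0.012,0.018,0,0,0,0,0.1,-0.012,0.018,0,0,0,0,0.1])

```text
time_s: 23.27
position: [0.5616, 0.0499, 0.1527]
tcp_rot: [[0.802, -0.37, -0.469], [-0.493, -0.854, -0.169], [-0.338, 0.366, -0.867]]
force: [-5.2, 4.8, 1.5]
grip_width: 0.021
grip_force: 89.9
```

```bash
python3 -c "
from h import *
irep()"
```

```text
23.27 pos [0.5616 0.0499 0.1527] F [-5.2  4.8  1.5] w 0.021 gf 89.9
[[0.802, -0.37, -0.469], [-0.493, -0.854, -0.169], [-0.338, 0.366, -0.867]] q [-0.23  0.63  0.05  1.55  0.05  1.48 -2.26]
tip: d 7.1 lat -0.5 up -0.9 Ftool [-7.  -1.6  0.4] Ttool [ 0.81 -1.3  -0.06] az -47.6
move [-0.032 -0.002 -0.005] [-0.004  0.001  0.009]
```

>>> send_rows(series=[-0.003,0.048,0,0,0,-0.089,0.1,-0.003,0.048,0,0,0,-0.089,0.1,-0.003,0.096,0,0,0,-0.178,0.1,-0.003,0.096,0,0,0,-0.178,0.1,0,0.143,0,0,0,-0.267,0.1,0,0.143,0,0,0,-0.267,0.1])

```text
time_s: 23.77
position: [0.5544, 0.0311, 0.1607]
tcp_rot: [[0.863, -0.194, -0.467], [-0.302, -0.938, -0.168], [-0.405, 0.286, -0.868]]
force: [-4.0, 6.5, -0.3]
grip_width: 0.0207
grip_force: 91.2
```

```bash
python3 -c "
from h import *
irep()"
```

```text
23.77 pos [0.5544 0.0311 0.1607] F [-4.   6.5 -0.3] w 0.0207 gf 91.2
[[0.863, -0.194, -0.467], [-0.302, -0.938, -0.168], [-0.405, 0.286, -0.868]] q [-0.18  0.61  0.    1.57  0.08  1.48 -2.05]
tip: d 6.2 lat -0.5 up -0.4 Ftool [-5.3 -5.4  1.1] Ttool [ 1.43 -0.85 -0.32] az -35.5
move [-0.006 -0.151 -0.003] [-0.006 -0.002  0.278]
```

>>> send_rows(series=[0.01,-0.006,0,0,0,0,0.1,0.02,-0.012,0,0,0,0,0.1,0.025,-0.012,0,0,0,0,0.1,0.025,-0.012,0,0,0,0,0.1])

```text
time_s: 24.1
position: [0.5548, 0.0324, 0.1591]
tcp_rot: [[0.858, -0.195, -0.475], [-0.306, -0.937, -0.169], [-0.412, 0.29, -0.864]]
force: [-11.2, 6.6, 5.5]
grip_width: 0.0211
grip_force: 90.2
```

```bash
python3 -c "
from h import *
irep()"
```

```text
24.1 pos [0.5548 0.0324 0.1591] F [-11.2   6.6   5.5] w 0.0211 gf 90.2
[[0.858, -0.195, -0.475], [-0.306, -0.937, -0.169], [-0.412, 0.29, -0.864]] q [-0.18  0.62  0.    1.56  0.08  1.49 -2.05]
tip: d 5.7 lat -2.1 up -2.1 Ftool [-13.9  -2.4  -0.5] Ttool [ 0.81 -2.56 -0.09] az -35.6
move [-0.01  -0.139 -0.01 ] [-0.     0.008  0.275]
```

>>> send_rows(series=[-0.025,0.01,0,0,0,0,0.1,-0.025,0.01,0,0,0,0,0.1])

```text
time_s: 24.27
position: [0.554, 0.0304, 0.1608]
tcp_rot: [[0.862, -0.196, -0.468], [-0.306, -0.936, -0.171], [-0.405, 0.291, -0.867]]
force: [-5.8, 4.7, 2.4]
grip_width: 0.0207
grip_force: 90.6
```

Run:
```python
from h import *
s=irep()
tp=s["position"]+s["tcp_rot"]@TIP; m=-s["tcp_rot"][:,0]
for n,(u0,u1,v0,v1) in(("side",(288,312,174,186)),("top",(334,356,162,182))):
    C=cam(n);im=C[0].astype(float).mean(2)
    print(n,"tip",proj(C,tp),"leg-20",proj(C,tp+.02*m),"X0-2",proj(C,X0-.002*Zs),"per mm Zs",proj(C,X0+.001*Zs)-proj(C,X0))
    print("    ","".join("%4d"%u for u in range(u0,u1)))
    for v in range(v0,v1): print(v,"".join("%4d"%x for x in im[v,u0:u1]))
```

```text
24.27 pos [0.554  0.0304 0.1608] F [-5.8  4.7  2.4] w 0.0207 gf 90.6
[[0.862, -0.196, -0.468], [-0.306, -0.936, -0.171], [-0.405, 0.291, -0.867]] q [-0.18  0.61  0.    1.57  0.08  1.48 -2.05]
tip: d 6.4 lat 0.7 up -0.6 Ftool [-7.4 -2.5 -0.1] Ttool [ 0.94 -1.2  -0.13] az -35.7
move [-0.006 -0.156 -0.005] [-0.002 -0.002  0.273]
side tip [297.16119993 178.19161846] leg-20 [301.91557982 176.84441652] X0-2 [295.81364462 179.1157619 ] per mm Zs [-0.18067553 -0.2662069 ]
      288 289 290 291 292 293 294 295 296 297 298 299 300 301 302 303 304 305 306 307 308 309 310 311
174  170 211 187 113 106  99  97  83  65  35  24  20  21  18  23  14  12  23  13  47  39  54  70  35
175  213 200  73  99  97  97  89  84  79  60  24  17  18  18  12  28  39  42  58 106  96 113 104  91
176  213 202 102  91  90  91  87  83  81  78  27  19  21  42  46  61 103  78 100 103 131 114 121 141
177  211 210 184  78  86  89  87  83  80  76  70  38  57  94 108 108 130  95  93  98 118 113 115 122
178  208 182  32  50  84  85  86  81  70  80 105  88 104  96 124  93  96  97  93  85 123 201 194 199
179  183  30  20  32  75
[... 2076 characters left out ...]
5  95  93  92  90  88  83  75  75  64  39  26  25
175   92  93  94  94  95  95  95  95  95  95  94  93  93  90  89  84  71  54  38  29  26  26
176   92  93  93  94  95  95  95  95  95  95  94  93  92  91  89  86  78  55  34  27  27  27
177   92  92  93  94  94  95  95  96  96  95  94  94  93  92  90  87  81  58  35  27  28  34
178   92  93  93  94  94  95  95  95  95  95  95  94  93  92  91  88  83  64  39  35  53  87
179   91  93  93  94  94  95  95  94  95  95  94  94  93  92  91  88  84  72  59  88 120 164
180   91  92  93  93  94  95  95  96  95  95  95  95  94  93  91  89  87  84 105 162 174 173
181   92  92  93  93  94  94  95  95  95  95  95  94  94  93  92  90  88  90 123 157 158 157
```

>>> send_rows(series=[-0.008,0.048,0,0,0,-0.089,0.1,-0.008,0.048,0,0,0,-0.089,0.1,-0.008,0.096,0,0,0,-0.178,0.1,-0.008,0.096,0,0,0,-0.178,0.1,-0.005,0.143,0,0,0,-0.267,0.1,-0.005,0.143,0,0,0,-0.267,0.1])

```text
time_s: 24.87
position: [0.5509, 0.0066, 0.1672]
tcp_rot: [[0.885, -0.016, -0.465], [-0.108, -0.979, -0.174], [-0.452, 0.204, -0.868]]
force: [-1.9, -1.6, -0.0]
grip_width: 0.0206
grip_force: 90.0
```

```bash
python3 -c "
from h import *
irep()"
```

```text
24.87 pos [0.5509 0.0066 0.1672] F [-1.9 -1.6 -0. ] w 0.0206 gf 90.0
[[0.885, -0.016, -0.465], [-0.108, -0.979, -0.174], [-0.452, 0.204, -0.868]] q [-0.12  0.59 -0.04  1.58  0.12  1.48 -1.84]
tip: d 5.3 lat 4.7 up -0.2 Ftool [-1.5  1.6  1.2] Ttool [-0.29  0.14  0.2 ] az -24.0
move [ 0.046 -0.318 -0.005] [ 0.    -0.007  0.534]
```

Run:
```python
from h import *
s=st()
for a in(-30,-20,-12,-8):
    P,R=ins(a,.008,-.0005); goto(s,P,R)
```

```text
24.87 pos [0.5509 0.0066 0.1672] F [-1.9 -1.6 -0. ] w 0.0206 gf 90.0
[[0.885, -0.016, -0.465], [-0.108, -0.979, -0.174], [-0.452, 0.204, -0.868]] q [-0.12  0.59 -0.04  1.58  0.12  1.48 -1.84]
move [-0.007 -0.104 -0.002] [ 0.001 -0.007  0.134]
move [-0.021  0.017 -0.002] [ 0.002 -0.007 -0.088]
move [-0.017  0.114 -0.001] [ 0.002 -0.007 -0.266]
move [-0.01   0.162 -0.001] [ 0.003 -0.007 -0.355]
```

>>> send_rows(series=[-0.03,0.017,0,0,-0.007,-0.088,0.1,-0.03,0.017,0,0,-0.007,-0.088,0.1,-0.005,0.017,0,0,-0.007,-0.088,0.1,0.009,0.017,0,0,-0.007,-0.088,0.1,0.009,0.017,0,0,-0.007,-0.088,0.1])

```text
time_s: 25.28
position: [0.5492, 0.0061, 0.1674]
tcp_rot: [[0.877, 0.045, -0.477], [-0.043, -0.984, -0.173], [-0.478, 0.172, -0.861]]
force: [-8.0, -0.2, 6.2]
grip_width: 0.021
grip_force: 89.6
```

```bash
cat >> h.py <<'E'
def dab(*az):
    s=irep()
    for a in az:
        P,R=ins(a,.008,-.0005); print(a,end=" "); goto(s,P,R)
E
python3 -c "
from h import *
dab(-30,-10,-5)"
```

```text
25.28 pos [0.5492 0.0061 0.1674] F [-8.  -0.2  6.2] w 0.021 gf 89.6
[[0.877, 0.045, -0.477], [-0.043, -0.984, -0.173], [-0.478, 0.172, -0.861]] q [-0.11  0.6  -0.05  1.57  0.12  1.5  -1.77]
tip: d 6.3 lat -1.8 up -2.3 Ftool [-10.    0.9  -1.5] Ttool [ 0.01 -1.72  0.18] az -20.0
move [ 0.078 -0.317 -0.011] [0.004 0.011 0.622]
-30 move [ 0.011 -0.107 -0.006] [0.003 0.011 0.222]
-10 move [-0.013  0.133 -0.006] [ 0.001  0.012 -0.223]
-5 move [-0.006  0.194 -0.006] [ 0.     0.012 -0.334]
```

>>> send_rows(series=[-0.03,0.133,-0.006,0,0.012,-0.223,0.1,-0.03,0.133,-0.006,0,0.012,-0.223,0.1,-0.03,0.133,-0.006,0,0.012,-0.223,0.1,0.005,0.133,-0.006,0,0.012,-0.223,0.1,0.016,0.133,-0.006,0,0.012,-0.223,0.1,0.016,0.133,-0.006,0,0.012,-0.223,0.1])

```text
time_s: 25.78
position: [0.5506, -0.0132, 0.1707]
tcp_rot: [[0.858, 0.198, -0.475], [0.13, -0.976, -0.173], [-0.498, 0.087, -0.863]]
force: [-13.2, -1.1, 8.4]
grip_width: 0.0209
grip_force: 89.3
```

```bash
python3 -c "
from h import *
dab(-5,2,5)"
```

```text
25.78 pos [ 0.5506 -0.0132  0.1707] F [-13.2  -1.1   8.4] w 0.0209 gf 89.3
[[0.858, 0.198, -0.475], [0.13, -0.976, -0.173], [-0.498, 0.087, -0.863]] q [-0.06  0.6  -0.09  1.57  0.15  1.5  -1.59]
tip: d 5.6 lat -0.1 up -1.8 Ftool [-15.7  -0.9  -0.8] Ttool [ 0.29 -2.81  0.06] az -9.9
move [ 0.153 -0.428 -0.009] [0.003 0.007 0.846]
-5 move [-0.02   0.061 -0.005] [ 0.     0.008 -0.11 ]
2 move [-0.016  0.145 -0.005] [-0.     0.008 -0.265]
5 move [-0.011  0.182 -0.005] [-0.001  0.008 -0.332]
```

>>> send_rows(series=[-0.06,0.145,-0.003,0,0,-0.265,0.1,-0.06,0.145,-0.003,0,0,-0.265,0.1,-0.06,0.145,-0.003,0,0,-0.265,0.1,-0.03,0.145,-0.003,0,0,-0.265,0.1,-0.016,0.145,-0.003,0,0,-0.265,0.1,-0.016,0.145,-0.003,0,0,-0.265,0.1])

```text
time_s: 26.28
position: [0.5552, -0.0345, 0.1735]
tcp_rot: [[0.8, 0.373, -0.47], [0.33, -0.928, -0.173], [-0.5, -0.016, -0.866]]
force: [-7.8, -1.1, 5.2]
grip_width: 0.0208
grip_force: 89.8
```

```bash
python3 -c "
from h import *
dab(13,-60)"
```

```text
26.28 pos [ 0.5552 -0.0345  0.1735] F [-7.8 -1.1  5.2] w 0.0208 gf 89.8
[[0.8, 0.373, -0.47], [0.33, -0.928, -0.173], [-0.5, -0.016, -0.866]] q [-0.    0.6  -0.13  1.56  0.19  1.51 -1.37]
tip: d 5.8 lat 0.6 up -0.3 Ftool [-9.2 -1.9 -0.6] Ttool [ 0.19 -1.52 -0.03] az 2.0
move [ 0.269 -0.53  -0.003] [0.002 0.    1.111]
13 move [-0.015  0.13   0.002] [ 0.002  0.001 -0.244]
-60 move [ 0.415 -0.578  0.   ] [ 0.002 -0.     1.378]
```

>>> send_rows(series=[-0.005,0.044,0,0,0,-0.081,0.1,-0.005,0.087,0,0,0,-0.162,0.1,-0.005,0.087,0,0,0,-0.162,0.1,-0.002,0.13,0,0,0,-0.243,0.1,0.002,0.173,0,0,0,-0.324,0.1,0.002,0.173,0,0,0,-0.324,0.1,0.01,0.216,0,0,0,-0.406,0.1,0.021,0.259,0,0,0,-0.489,0.1,0.021,0.259,0,0,0,-0.489,0.1])

```text
time_s: 27.03
position: [0.576, -0.0701, 0.1702]
tcp_rot: [[0.607, 0.647, -0.461], [0.655, -0.736, -0.171], [-0.45, -0.197, -0.871]]
force: [0.8, -2.3, -0.8]
grip_width: 0.0208
grip_force: 90.3
```

```bash
python3 -c "
from h import *
dab(24,35,46)"
```

```text
27.03 pos [ 0.576  -0.0701  0.1702] F [ 0.8 -2.3 -0.8] w 0.0208 gf 90.3
[[0.607, 0.647, -0.461], [0.655, -0.736, -0.171], [-0.45, -0.197, -0.871]] q [ 0.1   0.63 -0.2   1.51  0.25  1.52 -0.98]
tip: d 3.9 lat 3.6 up 1.3 Ftool [-0.6  2.3  0.7] Ttool [-0.67  0.36  0.19] az 24.0
move [ 0.509 -0.66   0.003] [ 1.000e-03 -1.400e-02  1.599e+00]
24 move [-0.027 -0.024  0.006] [ 0.008 -0.01  -0.001]
35 move [-0.028  0.11   0.007] [ 0.009 -0.009 -0.245]
46 move [-0.003  0.241  0.008] [ 0.01  -0.008 -0.49 ]
```

>>> send_rows(series=[-0.03,0.05,0.006,0,-0.008,-0.1,0.1,-0.03,0.12,0.006,0,-0.008,-0.25,0.1,-0.02,0.218,0.006,0,-0.008,-0.445,0.1,-0.02,0.218,0.006,0,-0.008,-0.445,0.1,-0.02,0.218,0.006,0,-0.008,-0.445,0.1,0,0.218,0.006,0,-0.008,-0.445,0.1,0.02,0.218,0.006,0,-0.008,-0.445,0.1,0.03,0.218,0.006,0,-0.008,-0.445,0.1,0.03,0.218,0.006,0,-0.008,-0.445,0.1])

```text
time_s: 27.78
position: [0.5995, -0.0897, 0.1613]
tcp_rot: [[0.345, 0.817, -0.462], [0.867, -0.466, -0.176], [-0.359, -0.34, -0.869]]
force: [3.1, -0.1, -3.0]
grip_width: 0.0207
grip_force: 90.5
```

```bash
python3 -c "
from h import *
dab(36,50)"
```

```text
27.78 pos [ 0.5995 -0.0897  0.1613] F [ 3.1 -0.1 -3. ] w 0.0207 gf 90.5
[[0.345, 0.817, -0.462], [0.867, -0.466, -0.176], [-0.359, -0.34, -0.869]] q [ 0.16  0.69 -0.27  1.44  0.3   1.55 -0.63]
tip: d 1.1 lat 1.1 up 0.6 Ftool [2.  3.6 1.2] Ttool [-1.17  0.89  0.28] az 44.1
move [ 0.743 -0.653 -0.003] [ 0.009 -0.01   2.047]
36 move [-0.029 -0.104  0.005] [ 0.012 -0.001  0.18 ]
50 move [-0.049  0.065  0.007] [ 0.012  0.    -0.131]
```

The tip has entered the hole at azimuth ≈ 44°. I'll advance gently.

>>> send_rows(series=[0.02,0.007,0,0,0,0,0.1,0.04,0.007,0,0,0,0,0.1,0.06,0.007,0,0,0,0,0.1,0.08,0.007,0,0,0,0,0.1,0.08,0.007,0,0,0,0,0.1])

```text
time_s: 28.2
position: [0.6026, -0.0819, 0.1573]
tcp_rot: [[0.342, 0.815, -0.467], [0.866, -0.466, -0.179], [-0.363, -0.343, -0.866]]
force: [-1.0, -4.3, 1.7]
grip_width: 0.0206
grip_force: 90.4
```

```bash
python3 -c "
from h import *
irep()"
```

```text
28.2 pos [ 0.6026 -0.0819  0.1573] F [-1.  -4.3  1.7] w 0.0206 gf 90.4
[[0.342, 0.815, -0.467], [0.866, -0.466, -0.179], [-0.363, -0.343, -0.866]] q [ 0.15  0.7  -0.27  1.43  0.3   1.55 -0.64]
tip: d -8.1 lat 1.3 up -0.6 Ftool [-4.7  0.6 -0.2] Ttool [-0.35 -0.51 -0.05] az 44.1
move [ 0.682 -0.655 -0.008] [ 0.01  -0.     2.047]
```

>>> send_rows(series=[0.02,0,0,0,0,0,0.1,0.04,0,0,0,0,0,0.1,0.06,0,0,0,0,0,0.1,0.06,0,0,0,0,0,0.1])

```text
time_s: 28.53
position: [0.6032, -0.08, 0.1558]
tcp_rot: [[0.342, 0.812, -0.473], [0.862, -0.472, -0.186], [-0.374, -0.345, -0.861]]
force: [-7.1, -12.2, 8.4]
grip_width: 0.0209
grip_force: 90.4
```

```bash
python3 -c "
from h import *
irep()"
```

```text
28.53 pos [ 0.6032 -0.08    0.1558] F [ -7.1 -12.2   8.4] w 0.0209 gf 90.4
[[0.342, 0.812, -0.473], [0.862, -0.472, -0.186], [-0.374, -0.345, -0.861]] q [ 0.14  0.7  -0.27  1.43  0.3   1.56 -0.65]
tip: d -10.4 lat 1.8 up -2.3 Ftool [-16.1  -2.9  -1.6] Ttool [ 0.37 -3.15 -0.25] az 43.8
move [ 0.662 -0.659 -0.017] [0.017 0.013 2.04 ]
```

>>> send_rows(series=[-0.05,0,0,0,0,0,0.1,-0.05,0,0,0,0,0,0.1,-0.05,0.041,0,0,0,-0.089,0.1,-0.05,0.041,0,0,0,-0.089,0.1])

```text
time_s: 28.87
position: [0.6086, -0.083, 0.1543]
tcp_rot: [[0.284, 0.838, -0.466], [0.898, -0.403, -0.176], [-0.336, -0.369, -0.867]]
force: [-2.5, -2.4, 1.5]
grip_width: 0.0208
grip_force: 90.6
```

Run:
```python
from h import *
s=irep()
tp=s["position"]+s["tcp_rot"]@TIP; m=-s["tcp_rot"][:,0]
for n,(u0,u1,v0,v1) in(("side",(288,314,170,186)),("top",(336,362,158,182))):
    C=cam(n);im=C[0].astype(float).mean(2)
    print(n,"tip",proj(C,tp),"leg-20",proj(C,tp+.02*m),"leg-40",proj(C,tp+.04*m),"X0-2",proj(C,X0-.002*Zs))
    print("    ","".join("%4d"%u for u in range(u0,u1)))
    for v in range(v0,v1): print(v,"".join("%4d"%x for x in im[v,u0:u1]))
```

```text
28.87 pos [ 0.6086 -0.083   0.1543] F [-2.5 -2.4  1.5] w 0.0208 gf 90.6
[[0.284, 0.838, -0.466], [0.898, -0.403, -0.176], [-0.336, -0.369, -0.867]] q [ 0.16  0.71 -0.29  1.42  0.31  1.56 -0.58]
tip: d -10.7 lat 1.5 up -0.4 Ftool [-3.3 -1.7  0.3] Ttool [-0.16 -0.54 -0.12] az 48.2
move [ 0.715 -0.648 -0.006] [ 8.000e-03 -2.000e-03  2.138e+00]
side tip [293.17942534 180.92941298] leg-20 [296.9178998  176.88340227] leg-40 [300.57955768 172.92052724] X0-2 [295.81364462 179.1157619 ]
      288 289 290 291 292 293 294 295 296 297 298 299 300 301 302 303 304 305 306 307 308 309 310 311 312 313
170  104  86  77  65  61  62  73  85  76  57  63  81  63  62  69  67  93 100  61  32  19  16  16  18  17  15
171   87  84 101 105  91  81  72  72  70  75  78  73  51  44  74  92  94 112  20   7  13   9   9  16   7  14
172   82 103 143 124 121 116  95  96  72  60  12  31  39  72 100  88  92  51   7  19  10  21  15  10  13  11
173  115 178 199  94 129  96  88  58  27  34  23  30  65 100 100  88  51  14  23  10   9  11  19  12  16  10
174  171 209 185 113 106  96  90  79  51  24  32  66  99  90  73  38  1
[... 3401 characters left out ...]
12  13  13  17  17  16  14  19  48 119 166 170
176  126 135 109  61  28  20  19  20  19  19  17  18  15  13  13  15  14  13  14  13  16  34  77 124 168 176
177   93 126 133  97  51  25  22  20  22  21  20  22  20  16  16  16  17  19  20  27  37  71 116 120 165 175
178   84 109 135 134  98  53  31  27  28  28  27  28  29  27  26  25  22  26  41  86 103 113 108 112 163 173
179   86  98 131 141 142 103  66  43  37  35  32  32  33  37  37  40  40  62  96 167 178 167 127 122 164 173
180   95 104 108 139 169 154 133 109 100  96  83  78  80  95  98 102  95 122 137 168 171 166 134 158 172 172
181  105 108  98 104 129 156 172 177 179 179 163 156 158 175 180 178 149 127 125 154 163 159 130 159 172 172
```

>>> send_rows(series=[0.02,-0.003,0,0,0,0,0.1,0.04,-0.003,0,0,0,0,0.1,0.05,-0.003,0,0,0,0,0.1,0.05,-0.003,0,0,0,0,0.1])

```text
time_s: 29.3
position: [0.6105, -0.0755, 0.1521]
tcp_rot: [[0.286, 0.838, -0.465], [0.897, -0.405, -0.177], [-0.337, -0.366, -0.867]]
force: [-1.7, -3.8, 1.5]
grip_width: 0.0205
grip_force: 90.9
```

```bash
python3 -c "
from h import *
irep()"
```

```text
29.3 pos [ 0.6105 -0.0755  0.1521] F [-1.7 -3.8  1.5] w 0.0205 gf 90.9
[[0.286, 0.838, -0.465], [0.897, -0.405, -0.177], [-0.337, -0.366, -0.867]] q [ 0.15  0.72 -0.29  1.42  0.31  1.56 -0.59]
tip: d -18.7 lat 1.2 up -0.1 Ftool [-4.4 -0.4  0.2] Ttool [-0.38 -0.51 -0.02] az 48.1
move [ 0.661 -0.645 -0.006] [ 0.01  -0.004  2.135]
```

>>> send_rows(series=[0.02,-0.003,0,0,0,0,0.1,0.04,-0.003,0,0,0,0,0.1,0.06,-0.003,0,0,0,0,0.1,0.06,-0.003,0,0,0,0,0.1])

```text
time_s: 29.63
position: [0.6124, -0.0686, 0.1496]
tcp_rot: [[0.286, 0.837, -0.466], [0.896, -0.406, -0.179], [-0.339, -0.367, -0.866]]
force: [-3.3, -5.6, 2.6]
grip_width: 0.0211
grip_force: 90.7
```

```bash
python3 -c "
from h import *
irep()"
```

```text
29.63 pos [ 0.6124 -0.0686  0.1496] F [-3.3 -5.6  2.6] w 0.0211 gf 90.7
[[0.286, 0.837, -0.466], [0.896, -0.406, -0.179], [-0.339, -0.367, -0.866]] q [ 0.14  0.72 -0.29  1.41  0.31  1.56 -0.6 ]
tip: d -26.2 lat 0.9 up -0.5 Ftool [-6.9 -1.5  0.3] Ttool [-0.23 -1.06 -0.05] az 48.0
move [ 0.609 -0.644 -0.007] [ 1.100e-02 -1.000e-03  2.134e+00]
```

>>> send_rows(series=[0.02,0,0,0,0,0,0.1,0.04,0,0,0,0,0,0.1,0.06,0,0,0,0,0,0.1,0.07,0,0,0,0,0,0.1,0.07,0,0,0,0,0,0.1], squeeze=120)

```text
time_s: 30.05
position: [0.615, -0.0595, 0.1463]
tcp_rot: [[0.286, 0.837, -0.467], [0.896, -0.406, -0.178], [-0.339, -0.367, -0.866]]
force: [-1.8, -4.4, 1.6]
grip_width: 0.0196
grip_force: 118.9
```

```bash
python3 -c "
from h import *
irep()"
```

```text
30.05 pos [ 0.615  -0.0595  0.1463] F [-1.8 -4.4  1.6] w 0.0196 gf 118.9
[[0.286, 0.837, -0.467], [0.896, -0.406, -0.178], [-0.339, -0.367, -0.866]] q [ 0.13  0.73 -0.29  1.41  0.3   1.56 -0.61]
tip: d -36.2 lat 0.6 up -0.6 Ftool [-5.  -0.3  0.2] Ttool [-0.08 -0.84 -0.09] az 48.0
move [ 0.542 -0.642 -0.007] [ 1.000e-02 -1.000e-03  2.133e+00]
```

>>> send_rows(series=[0.02,0,0,0,0,0,0.1,0.04,0,0,0,0,0,0.1,0.05,0,0,0,0,0,0.1,0.05,0,0,0,0,0,0.1])

```text
time_s: 30.38
position: [0.618, -0.0506, 0.1431]
tcp_rot: [[0.285, 0.838, -0.465], [0.898, -0.403, -0.176], [-0.335, -0.367, -0.868]]
force: [-2.4, -2.1, 1.3]
grip_width: 0.0193
grip_force: 119.1
```

```bash
python3 -c "
from h import *
irep()"
```

```text
30.38 pos [ 0.618  -0.0506  0.1431] F [-2.4 -2.1  1.3] w 0.0193 gf 119.1
[[0.285, 0.838, -0.465], [0.898, -0.403, -0.176], [-0.335, -0.367, -0.868]] q [ 0.12  0.74 -0.3   1.4   0.3   1.55 -0.62]
tip: d -46.2 lat 0.5 up -0.1 Ftool [-3.  -1.6  0.4] Ttool [-0.28 -0.46 -0.04] az 48.2
move [ 0.478 -0.641 -0.005] [ 0.009 -0.005  2.137]
```

>>> send_rows(series=[0.01,0,0,0,0,0,0.1,0.02,0,0,0,0,0,0.1,0.025,0,0,0,0,0,0.1])

```text
time_s: 30.63
position: [0.618, -0.0503, 0.1429]
tcp_rot: [[0.285, 0.837, -0.468], [0.896, -0.406, -0.18], [-0.341, -0.368, -0.865]]
force: [-4.7, -8.9, 4.9]
grip_width: 0.0193
grip_force: 118.9
```

Run:
```python
from h import *
s=irep()
tp=s["position"]+s["tcp_rot"]@TIP; m=-s["tcp_rot"][:,0]
for n,(u0,u1,v0,v1) in(("top",(328,362,156,180)),):
    C=cam(n);im=C[0].astype(float).mean(2)
    print(n,"tip",proj(C,tp),"leg-20",proj(C,tp+.02*m),"leg-40",proj(C,tp+.04*m),"X0-2",proj(C,X0-.002*Zs))
    print("    ","".join("%4d"%u for u in range(u0,u1)))
    for v in range(v0,v1): print(v,"".join("%4d"%x for x in im[v,u0:u1]))
```

```text
30.63 pos [ 0.618  -0.0503  0.1429] F [-4.7 -8.9  4.9] w 0.0193 gf 118.9
[[0.285, 0.837, -0.468], [0.896, -0.406, -0.18], [-0.341, -0.368, -0.865]] q [ 0.12  0.74 -0.3   1.4   0.3   1.56 -0.62]
tip: d -46.5 lat 0.6 up -0.6 Ftool [-11.   -2.1  -0.5] Ttool [ 0.27 -2.04 -0.16] az 48.0
move [ 0.474 -0.642 -0.006] [1.200e-02 2.000e-03 2.134e+00]
top tip [332.18990364 163.2124276 ] leg-20 [338.5457191  164.49833942] leg-40 [344.9844497  165.80102667] X0-2 [347.10353621 166.79396154]
      328 329 330 331 332 333 334 335 336 337 338 339 340 341 342 343 344 345 346 347 348 349 350 351 352 353 354 355 356 357 358 359 360 361
156  186 185 186 186 186 185 186 186 186 186 186 185 185 185 186 186 185 185 181 179 175 125  68  49  47  41  38  41  45  46  49  50  51  52
157  185 185 185 185 186 186 185 185 185 186 186 186 185 185 185 181 179 176 150 133 131 118  93  67  61  55  41  40  43  46  47  49  50  51
158  185 185 185 185 186 186 186 186 185 185 186 185 181 179 176 150 133 131 128 124 124 114  96  86  73  72  53  41  43  45  47  49  50  52
159  185 185 186 186 186 186 185 185 185 181 179 176 
[... 2207 characters left out ...]
 118 120 118 117 121 122 122 123 132 132  86  37  19  18  20  19  17  13  16  15  17  15  15  16  14  22  37  56  69  50  48  45  44  42
176   89 107  96  90 110 117 117 119 125 133 109  63  29  19  20  19  20  20  26  26  23  23  25  25  24  22  19  23  32  47  94 105 104  76
177   81  84  83  81  85  86  87  87  93 128 133  97  53  26  21  19  19  25  25  28  26  26  27  28  28  27  22  21  32  64 106 158 168 132
178   81  81  82  81  81  81  81  81  87 125 138 134  98  53  26  21  20  21  25  26  28  28  28  29  30  32  37  46  65  93 121 164 172 142
179   81  81  81  81  81  81  82  82  84 100 130 140 141 101  62  38  27  24  23  24  28  30  32  45  51  67  81  97 102 118 158 172 174 166
```

The tip and the flared end are both past the spindle, at top px (334,165) and (335,170), and the second bend has stopped the clip. Releasing.

>>> send_rows(series=[-0.022,0,0,0,0,0,0.1,-0.022,0,0,0,0,0,0.35,-0.022,0,0,0,0,0,0.6,-0.022,0,0,0,0,0,0.6,-0.022,0,0,0,0,0,0.6,-0.022,0,0,0,0,0,0.6,-0.022,0,-0.2,0,0,0,0.6,-0.022,0,-0.5,0,0,0,0.6,-0.022,0,-0.9,0,0,0,0.6,-0.022,0,-0.9,0,0,0,0.6,-0.022,0,-0.9,0,0,0,0.6])

```text
time_s: 31.6
position: [0.6843, -0.0246, 0.265]
tcp_rot: [[0.288, 0.843, -0.455], [0.899, -0.401, -0.174], [-0.33, -0.359, -0.873]]
force: [-1.1, -0.1, 0.2]
grip_width: 0.0513
grip_force: 0.0
```

>>> send_rows(series=[-0.9,0,-0.2,0,0,0,0.6,-0.9,0,-0.2,0,0,0,0.6,-0.9,0,-0.2,0,0,0,0.6,-0.9,0,-0.2,0,0,0,0.6,-0.9,0,-0.2,0,0,0,0.6])

```text
time_s: 32.02
position: [0.6557, -0.1481, 0.334]
tcp_rot: [[0.294, 0.837, -0.462], [0.894, -0.411, -0.176], [-0.337, -0.362, -0.869]]
force: [0.2, -0.2, -0.1]
grip_width: 0.0511
grip_force: 0.0
```

Run:
```python
from h import *
s=st()
for n,(u0,u1,v0,v1) in(("top",(328,366,158,178)),("side",(280,318,168,192))):
    C=cam(n);im=C[0].astype(float).mean(2);save(n+"_end.png",C[0])
    print(n,"X0-2",proj(C,X0-.002*Zs)); print("    ","".join("%4d"%u for u in range(u0,u1)))
    for v in range(v0,v1): print(v,"".join("%4d"%x for x in im[v,u0:u1]))
```

```text
32.02 pos [ 0.6557 -0.1481  0.334 ] F [ 0.2 -0.2 -0.1] w 0.0511 gf 0.0
[[0.294, 0.837, -0.462], [0.894, -0.411, -0.176], [-0.337, -0.362, -0.869]] q [ 0.19  0.68 -0.26  1.06  0.33  1.91 -0.4 ]
top X0-2 [347.10353621 166.79396154]
      328 329 330 331 332 333 334 335 336 337 338 339 340 341 342 343 344 345 346 347 348 349 350 351 352 353 354 355 356 357 358 359 360 361 362 363 364 365
158  187 187 187 187 187 188 187 187 187 187 187 187 183 181 178 152 134 133 129 126 126 125 125 126 127 127 124 110 116 131 135 130 136 172 185 187 188 187
159  187 187 187 187 187 187 187 187 186 183 181 178 151 133 133 130 125 122 124 126 126 126 126 126 127 126 126 124 123 126 127 127 130 145 177 186 187 187
160  187 187 187 187 187 186 183 181 178 152 138 134 128 126 126 125 121 115 124 132 132 128 125 126 126 126 125 125 126 126 127 127 127 136 172 185 187 187
161  187 187 186 182 181 178 151 141 137 130 127 125 125 126 125 122 112 124 141 152 153 137 127 126 126 126 126 126 127 127 127 128 127 129 147 178 186 187
162  187 183 178 151 137 133 128 128 127 126 126 125 125 126 124 115 109 128 148 156
[... 5691 characters left out ...]
  16  28  35  65 106 159 118 116 114 111 108 106 106 107 119 140 196 198
188  208 207 208 207 207 193  96  98  95  97  92  27  27  27  19  16  19  16  18  18  14  36  80 142 156 120 118 118 115 113 106 107 103 107 107 119 143 158
189  205 205 205 207 206 204 207 205 201 205 193  30  28  18  19  12  15  16  20  32  70  98 132 121 122 120 116 114 119 116 112 106 108 102 107 107 122 146
190  208 210 208 208 207 205 203 206 205 205 191  27  24  15  17  12  16  40  65  89 141 159 122 125 126 120 117 116 113 115 109 110 107 102 104 102 111 133
191  207 206 207 205 206 207 206 207 202 206 191  47  23  22  27  36  48  86 134 129 123 123 125 123 119 122 115 116 116 115 111 109 105 105 103 104 104 131
```

```bash
python3 -c "
from h import *
print(manip.finish_job())"
```

```text
the job is handed in; nothing more can be done
None
```

The job is handed in: the end disc lies flat on the roll, hub up, and the R-clip is pushed home through the cross-hole, with its bent leg snapped in behind the spindle.

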